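# Load the ink cartridge of the tray coder under a latched stop

## Robot

A 7-joint arm with a two-finger parallel gripper is mounted at the origin on the work surface. World frame = base frame: x ahead of the robot, y to its left, z up, the work surface at z = 0. Lengths are in m, angles in rad, forces in N, time in s.
With the tool pointing down it reaches from about 0.35 to 0.9 m from the base axis. Payload 7.2 kg.
Tool frame: the origin (TCP) lies on the mounting face of the last link; the fingertips stand 182 mm ahead of it and the grasp point (between the pads) lies 163 mm ahead of it; z points along the fingers, y is the direction in which the jaws open and shut (so a half turn about z gives the same grasp; the last joint's range is limited). The gripper opens to 88 mm and grips with 3 to 60 N. Pads are 20 mm wide; open, the fingers measure 115 mm over their backs; the gripper's body (75 mm by 178 mm) begins 61 mm behind the grasp point.
Start: joints at [-0.068, 0.411, -0.013, 1.596, 0.006, 1.134, -0.082], TCP at [0.625, -0, 0.405] pointing down, gripper open.
Joint ranges: [-2.95, 2.95], [-0.29, 1.99], [-1.47, 1.44], [0.14, 2.54], [-1.03, 4.17], [0.13, 1.85], [-2.86, 2.86]. Speed limits (rad/s): [2.39, 2.39, 3.01, 3.01, 3.14, 3.14, 3.14].

## Interface

Orientations are given as a unit quaternion [x, y, z, w].
In Python, from rig import readout, viewer, r gives the robot as it stands.
- The arm moves only by the shell command python3 -m inch 'ROWS' [OPENING]. ROWS is JSON, a list of rows, each a list of 2 entries, a list of its own where there are three numbers: the shift along the world's x, y, z in mm, then the turn, a rotation vector about the world's x, y, z in rad. A call has exactly 10 rows; each row is the pose to reach, as a shift and turn from the pose commanded when the call began; what a row does not reach only later rows make up. A row lasts 1/12 s, in which the tool goes at most 41.7 mm and 7.16 degrees, less where a joint would pass 70% of its speed; a pose out of reach is approached as far as the arm can. A call with a gripper value outside its range is refused whole. OPENING is the finger opening in mm, from 0 to 87.8, set as the call begins (- or left out, the last holds). The fingers move at their own pace and stop on an object; the grip force is fixed at half the most. Time passes only in rows, so rows that repeat a pose let the fingers close, or fill a call up. It gives the time, the measured TCP pose, the force and the opening at its end, in the units of the state.
- readout.get_obs(): the state, without advancing time (a new reading comes with each control period).
- viewer.read_camera(name): name is "scene" or "side" or "wrist"; returns the picture (480x640x3 uint8, blue, green, red); there is no depth.
- viewer.camera_model(name): a dict with "fx", "fy", "cx", "cy" (pixels), "pose" (4x4, takes a point from camera to world coordinates). Camera axes: x right, y up, looking along -z (the intrinsics and any distortion apply to the point x, -y, -z); pixel columns grow to the right and rows downward; lengths in m; the calibration is good to about 2 mm. A picture is of the moment at which its call begins: read the wrist's pose just before it. camera_model takes no time and is no camera call; for the wrist camera it gives the pose at the moment of the call.
- r.hand_in(): hands the job in, once; it reports no verdict.
The state is a dict: "clock": time; "joints": joint angles; "qd": joint speeds; "joint_torque": joint torques, N m; "tool_pos": TCP position; "eef_rot": TCP orientation; "contact_force": force on the tool from outside, world axes, zero at the start; "moment": the same for the moment, N m; "finger_gap": finger opening in m.
Only numpy, scipy, OpenCV 4.12 (cv2) and the standard library are available. Lean on these libraries where they do the work, as an engineer would, in place of code of your own. Each camera call takes 0.05 s, during which the arm holds its last target.

## Task

Make the coder safe by pressing its red mushroom stop until it latches down; then stand the blue ink cartridge in the coder's cradle and swing the red-handled clamp fully shut so that it drives the cartridge home. When that is done, turn the mushroom head clockwise so that it springs up again and let go of it. Keep the cartridge upright, and leave the black cartridge and all the other things on the table where they are.

Things in the scene. Friction and masses are not known exactly. Their poses are not given: they have to be found in the camera images.
- stop_box: Fixed stop station. Origin: on the table under the centre of its sloping face; its front is -x, z up. Base plate 180 x 150 x 10 mm (x -70 to +110). On it a yellow box whose top face, 100 (up the slope) x 110 mm (y), has its centre 100 mm above the table and its normal leaning 35 degrees from vertical towards -x.
- stop_roof (a point): Middle of the front edge (a steel rod along y) of the station's clear splash roof, 257 mm above the table and 3 mm behind stop_face. The roof is 4 mm thick, 150 mm wide and runs 105 mm back from here, on two posts of diameter 10 mm at 92 mm behind and 66 mm either side. Come to the button along its leaning axis, below this edge.
- stop_face (a point): Centre of the sloping face, on the button's axis; fixed. Its z axis points out of the face along the button's axis (35 degrees from vertical), x points up the slope, y is level. A fixed black collar of radius 22 mm lies here, 3 mm high.
- stop_top (a point): Centre of the top of the red mushroom head, 41 mm out from stop_face when it is up and about 35 mm when latched; z outward along the axis. Moves and turns with the head, which is round, 38 mm in diameter, its sides straight from 18 to 34 mm out from the face when up (about 12 to 28 mm when latched) and a slightly domed top.
- stop_press (a joint): How far the mushroom is pushed in along its axis, m: 0 up, 0.009 at the stop. Spring 4 N at the start to 8 N at the bottom, and about 3 N more where the catch gives; push it to at least 0.008 and let go and the catch holds it at about 0.0063. Pushed less, it springs back.
- stop_turn (a joint): Turn of the mushroom head, rad, growing clockwise as seen from outside looking at the head, 0 to 0.9 (stop). Grip the head's sides and turn it beyond 0.75 and the catch lets go (it frees at about 0.6); when the fingers open the head springs up, and slowly turns back to 0 on its own. Turning takes less than 0.1 N m.
- coder: Fixed white coder, 260 x 150 mm (x -105 to +155). Origin: on the table under the centre of its cradle; front is -x. Cradle: open-topped pocket 65 (x) by 39 mm (y), walls 7 mm thick; the end walls (+-x) reach 62 mm above the table, the side walls (+-y) 48 mm. Behind it, from x = 55 mm, a housing 102 mm high; the clamp's hinge cheeks on it reach 129 mm.
- cradle_home (a point): Where the centre of the cartridge's underside must finally be: the centre of the pocket, 30 mm above the table. A sprung lifter plate in the pocket holds a freshly placed cartridge 8 mm higher (2.5 to 5 N); only the shut clamp keeps it down.
- clamp (a joint): Angle of the clamp, rad: 0 shut (arm level, pointing to the coder's -x), 1.57 upright, 1.9 farthest open. The hinge is stiff and the clamp stays where it is left (0.6 N m; about 8 N on the red bar to shut it over a cartridge).
- clamp_hinge (a point): The clamp's hinge axis (along the coder's y), 80 mm behind the cradle's centre and 115 mm above the table; fixed to the coder and has the coder's axes.
- clamp_bar (a point): Middle of the clamp's red crossbar, 145 mm from the hinge axis; the bar is 16 mm thick and 90 mm long, along the coder's y. The clamp's arm between hinge and bar is a steel strip 30 mm wide and 10 mm thick, with a rubber pad on its underside at 60 to 100 mm from the hinge. x points from the bar to the hinge.
- cartridge: Blue ink cartridge with a white band, a block 60 (x) x 34 (y) x 64 mm (z), 110 to 220 g, loose, standing in the tray. Origin: centre of its underside. The same at both ends: it may go into the cradle either way round, its long side along the cradle's.
- old_cartridge: Black cartridge of the same size, standing in the tray; to be left alone.
- tray: Fixed shallow steel tray, 260 (x) x 250 mm (y), lip 18 mm high, floor 3 mm; origin on the table under its centre.
- jar: Jar with a steel cap, diameter 54 mm, 75 mm high, in the tray; leave alone.
- tape: Green tape roll lying in the tray, diameter 72 mm, 25 mm high; leave alone.
- scissors: Blue-handled scissors lying flat on the table, 160 mm long (x is towards the point), 78 mm wide, 12 mm high; leave alone.
- spray_bottle: White bottle with a blue cap, diameter 60 mm, 150 mm high, standing behind the tray; leave alone.
- brush: Brush lying on the table behind the tray, under 40 mm high; leave alone.
There are look-alikes about, which are no part of the job. Of the things that look like the cartridge, the middle-sized one is meant.

How it is judged:
On the way, in this order (a step that is already met when the one before it is completed fails the run):
1. the stop is pressed and stays latched down with the fingers off it (value of joint stop_press above 0.005 m and contact force between the fingers and stop_box below 0.2 N), for 0.2 s.
2. the cartridge stands in the cradle, let go, the stop still latched (value of joint stop_press above 0.005 m and horizontal distance between cartridge and cradle_home below 0.005 m and angle between the x axis of cartridge and the x axis of coder, either way round below 0.12 rad and angle between cartridge's own z axis and vertical below 0.12 rad and z of cartridge in the frame of coder below 0.045 m and contact force between cartridge and the fingers below 0.2 N), for 0.2 s.
3. the clamp is shut and the cartridge is home, the stop still latched (value of joint stop_press above 0.005 m and horizontal distance between cartridge and cradle_home below 0.005 m and angle between the x axis of cartridge and the x axis of coder, either way round below 0.12 rad and angle between cartridge's own z axis and vertical below 0.12 rad and z of cartridge in the frame of coder below 0.033 m and value of joint clamp below 0.04 rad), for 0.2 s.
4. the latched head is turned clockwise, clamp shut (value of joint stop_turn above 0.5 rad and horizontal distance between cartridge and cradle_home below 0.005 m and angle between the x axis of cartridge and the x axis of coder, either way round below 0.12 rad and angle between cartridge's own z axis and vertical below 0.12 rad and z of cartridge in the frame of coder below 0.033 m and value of joint clamp below 0.04 rad).
At the end, for the whole second after the job is handed in: The blue cartridge stands at rest in the cradle, let go, within 5 mm of its centre, within 7 degrees of square and upright and no more than 3 mm above home; the clamp is shut (under 0.04 rad); the stop has been turned and is up again (within 2 mm) (horizontal distance between cartridge and cradle_home below 0.005 m and angle between the x axis of cartridge and the x axis of coder, either way round below 0.12 rad and angle between cartridge's own z axis and vertical below 0.12 rad and z of cartridge in the frame of coder below 0.033 m and value of joint clamp below 0.04 rad and contact force between cartridge and the fingers below 0.2 N and value of joint stop_press below 0.002 m and linear speed of cartridge below 0.02 m/s); the robot touches nothing.
It fails at once if the old black cartridge is moved more than 30 mm (distance of old_cartridge from where it was at the start of the episode above 0.03 m).
It fails at once if another bystander is moved more than 30 mm (distance of any of jar, tape, scissors, spray_bottle, brush from where it was at the start of the episode above 0.03 m).
It fails at once if the cartridge is tipped more than about 35 degrees (angle between cartridge's own z axis and vertical above 0.6 rad).
It also fails if it takes over 72 s, if anything falls off the work surface, if the arm or the gripper's body presses on something with over 40 N, if the wrist force passes 120 N, or if a joint passes its speed limit or range.

## Working session

There is one attempt and no reset: what is moved stays moved. The work goes in short steps, Python scripts to look and compute and a shell command to move; the robot and the scene stay as the last step left them, time stands still between calls to the robot, and variables do not carry over. Pictures are saved under pics/ and viewed, and the job is handed in when it is done.

```bash
ls; mkdir -p pics; python3 - <<'E'
from rig import readout, viewer, r
import cv2
o=readout.get_obs(); print(o)
for n in ("scene","side","wrist"):
    m=viewer.camera_model(n); print(n,m)
    cv2.imwrite(f"pics/{n}0.png",viewer.read_camera(n))
E
```

```text
pics
{'clock': 0.0, 'joints': array([-0.06818354,  0.41191831, -0.01273614,  1.59703247,  0.00560599,
        1.13430604, -0.08219977]), 'qd': array([ 7.22802614e-05, -1.19347804e-03, -2.13871586e-03,  1.15465023e-03,
        1.09995689e-03,  4.08756200e-04, -1.86933436e-05]), 'joint_torque': array([-2.92756195e-04, -5.87956166e+01,  6.41712137e-01, -2.91074431e+01,
       -5.37758670e-02,  1.83686998e-02,  1.53371734e-04]), 'tool_pos': array([ 6.24788264e-01, -2.00952163e-05,  4.03801986e-01]), 'eef_rot': array([ 7.07094885e-01,  7.07118208e-01, -6.13748876e-04, -5.35063452e-04]), 'contact_force': array([ 0.03623244, -0.385757  , -1.12497953]), 'moment': array([-0.01267154,  0.04373295,  0.03246841]), 'finger_gap': 0.08776977595927071}
scene {'fx': 576.3398722675437, 'fy': 576.3398722675437, 'cx': 312.2573073143652, 'cy': 236.44808440961813, 'pose': array([[ 0.6476351 , -0.41606202,  0.63832686,  1.29549119],
       [ 0.76191288,  0.36196265, -0.5370957 , -0.68346192],
       [-0.00758536,  0.83419149,  0.55142273,  0.8488979 ],
       [ 0.        ,  0.        ,  0.        ,  1.        ]])}
side {'fx': 447.354675827895, 'fy': 447.354675827895, 'cx': 319.84203047763253, 'cy': 244.28535670453482, 'pose': array([[ 0.95442312,  0.20908636, -0.21297748,  0.32104722],
       [-0.29845134,  0.66426357, -0.68533255, -0.5619732 ],
       [-0.0018205 ,  0.71766065,  0.69639061,  0.71357086],
       [ 0.        ,  0.        ,  0.        ,  1.        ]])}
wrist {'fx': 430.6902147115346, 'fy': 430.6902147115346, 'cx': 312.154219299961, 'cy': 241.8259176676764, 'pose': array([[ 9.99998227e-01, -4.63431311e-04,  1.82519073e-03,
         6.23940746e-01],
       [-8.07280073e-05,  9.57803391e-01,  2.87424178e-01,
         7.98029125e-02],
       [-1.88137523e-03, -2.87423816e-01,  9.57801655e-01,
         3.84599148e-01],
       [ 0.00000000e+00,  0.00000000e+00,  0.00000000e+00,
         1.00000000e+00]])}
```

View pics/scene0.png

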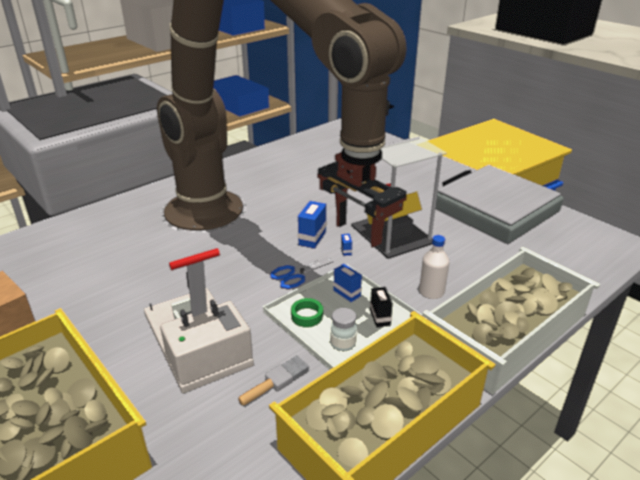

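View pics/side0.png

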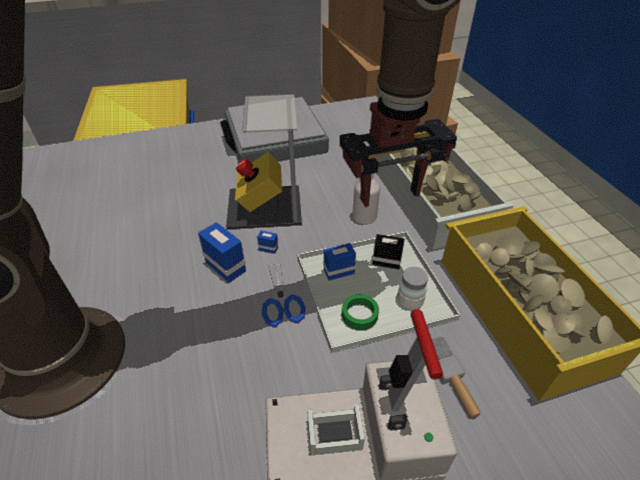

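View pics/wrist0.png

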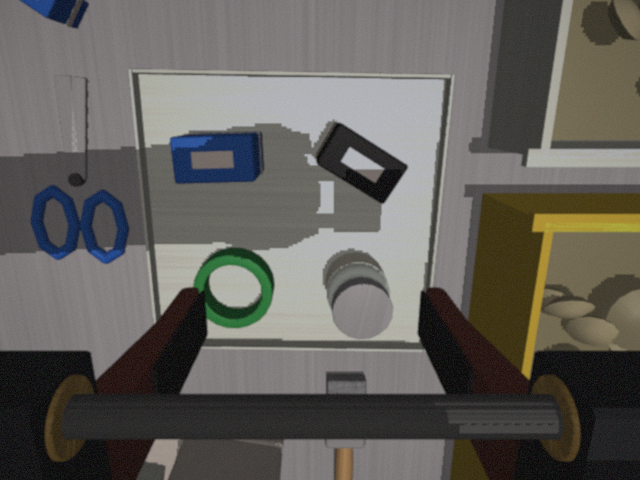

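```bash
cat > h.py <<'E'
import numpy as np, cv2
from rig import readout, viewer, r
from scipy.spatial.transform import Rotation as R
def ray(m,u,v):
    d=np.array([(u-m['cx'])/m['fx'],-(v-m['cy'])/m['fy'],-1.0])
    P=np.array(m['pose']); d=P[:3,:3]@d
    return P[:3,3],d/np.linalg.norm(d)
def plane(m,u,v,z):
    o,d=ray(m,u,v); return o+d*(z-o[2])/d[2]
def tri(*a):
    A=np.zeros((3,3));b=np.zeros(3);L=[]
    for m,u,v in a:
        o,d=ray(m,u,v);M=np.eye(3)-np.outer(d,d);A+=M;b+=M@o;L.append((o,d))
    p=np.linalg.solve(A,b)
    return p,[1000*np.linalg.norm((np.eye(3)-np.outer(d,d))@(p-o)) for o,d in L]
def proj(m,p):
    P=np.array(m['pose']);c=P[:3,:3].T@(np.asarray(p)-P[:3,3])
    return m['cx']+m['fx']*c[0]/-c[2], m['cy']+m['fy']*c[1]/c[2]
def crop(img,x0,y0,x1,y1,f,name):
    c=cv2.resize(img[y0:y1,x0:x1],None,fx=f,fy=f,interpolation=cv2.INTER_CUBIC)
    cv2.imwrite('pics/'+name,c)
def grab(n,tag):
    m=viewer.camera_model(n);i=viewer.read_camera(n)
    cv2.imwrite(f'pics/{n}_{tag}.png',i)
    np.savez(f'pics/{n}_{tag}.npz',**{k:np.array(v) for k,v in m.items()})
    return m,i
E
python3 - <<'E'
from h import *
s=cv2.imread('pics/side0.png');c=cv2.imread('pics/scene0.png')
a=cv2.resize(s[340:480,250:460],(630,420),interpolation=3)
crop(s,250,300,460,480,3.5,'c1.png')
crop(s,190,130,350,280,5,'c2.png')
crop(c,135,240,265,390,4,'c3.png')
w=cv2.imread('pics/wrist0.png'); crop(w,120,60,460,220,2.3,'c4.png')
E
```

```text
(no output)
```

View pics/c1.png

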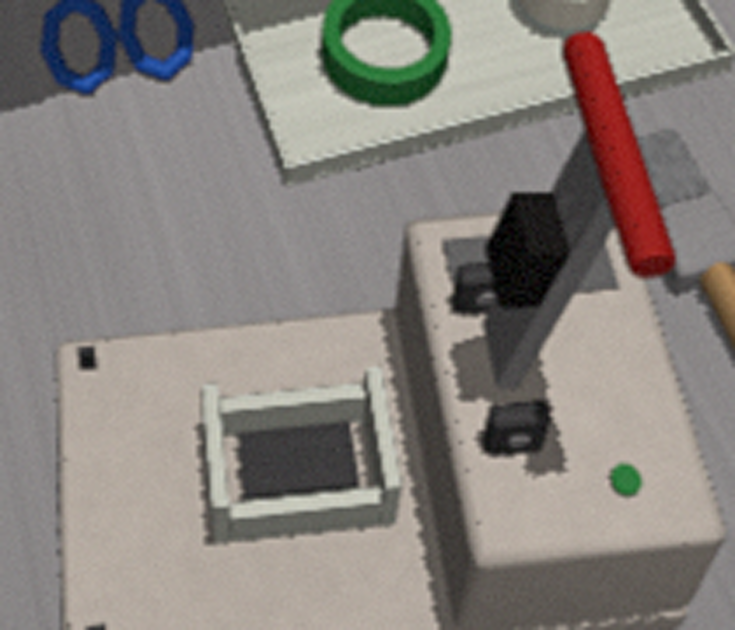

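View pics/c2.png

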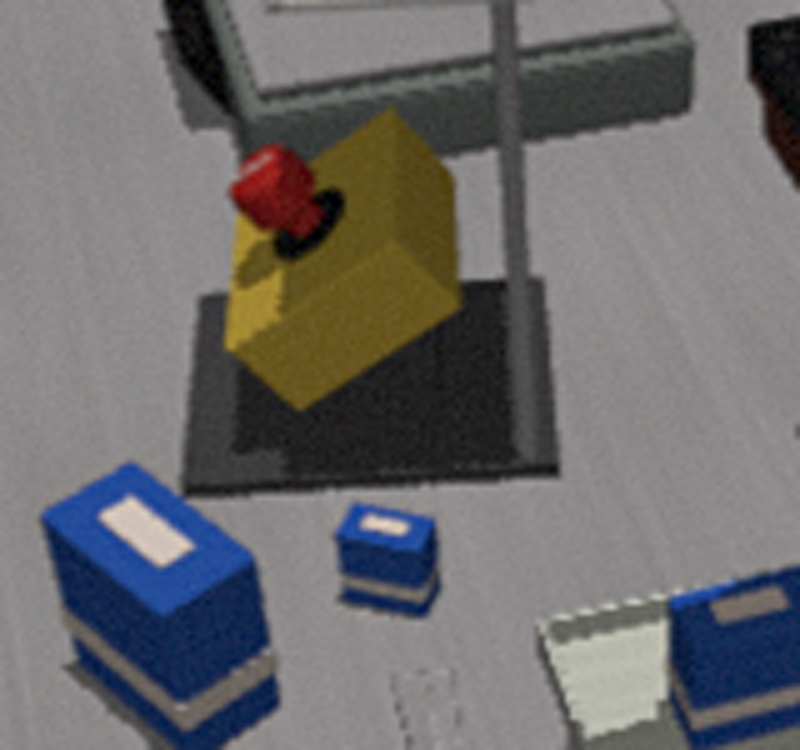

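View pics/c3.png

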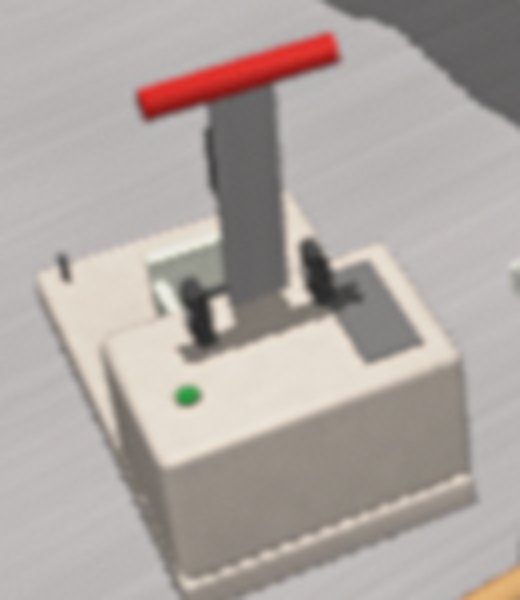

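View pics/c4.png

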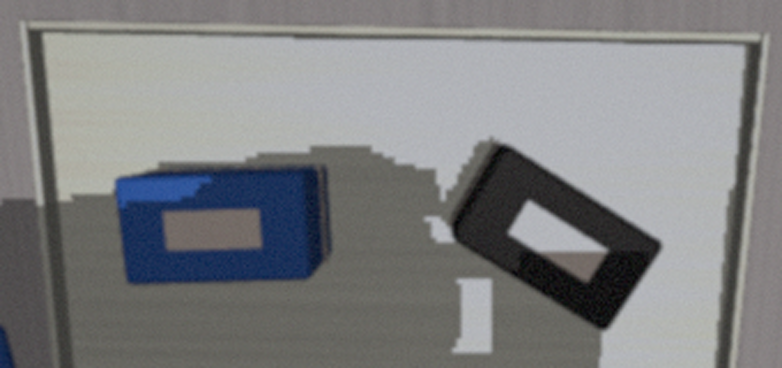

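```bash
python3 - <<'E'
from h import *
s=viewer.camera_model('side');c=viewer.camera_model('scene');w=viewer.camera_model('wrist')
np.set_printoptions(precision=4,suppress=True)
print('base');Q=[plane(s,190+x/5,130+y/5,.01)[:2] for x,y in [(200,297),(545,280),(557,466),(185,486)]]
for q in Q: print(q)
def info(Q):
    Q=np.array(Q); e=[np.linalg.norm(Q[(i+1)%4]-Q[i]) for i in range(4)]
    d=Q[1]-Q[0]+Q[2]-Q[3]; print('c',Q.mean(0),'edges',np.round(e,4),'yaw',np.arctan2(d[1],d[0])); return Q.mean(0),np.arctan2(d[1],d[0])
info(Q)
print('cradle');info([plane(s,250+x/3.5,300+y/3.5,.062)[:2] for x,y in [(204,386),(381,369),(400,487),(212,508)]])
print('coder base');
for x,y in [(57,345),(60,345)]: print(plane(s,250+x/3.5,300+y/3.5,.03))
print('housing');
for x,y in [(405,222),(470,565),(722,540),(630,210)]: print(plane(s,250+x/3.5,300+y/3.5,.102))
print('bar ends')
# side: far end (582,40), near (655,262); scene: left(150,103) right(330,45)
print(tri((s,250+582/3.5,300+42/3.5),(c,135+333/4,240+48/4)))
print(tri((s,250+655/3.5,300+260/3.5),(c,135+146/4,240+104/4)))
print('cart top wrist');Q=[plane(w,120+x/2.3,60+y/2.3,.067)[:2] for x,y in [(117,179),(307,170),(308,277),(128,283)]];info(Q)
# mushroom side: top approx
E
```

```text
base
[0.3754 0.3948]
[0.5495 0.3552]
[0.5159 0.2122]
[0.3451 0.2511]
c [0.4465 0.3033] edges [0.1786 0.1469 0.1752 0.1469] yaw -0.2238493856214696
cradle
c [ 0.4283 -0.2927] edges [0.0774 0.0512 0.0779 0.052 ] yaw -0.19933518570436595
coder base
[ 0.3403 -0.2056  0.03  ]
[ 0.3416 -0.206   0.03  ]
housing
[ 0.4968 -0.2328  0.102 ]
[ 0.4668 -0.3748  0.102 ]
[ 0.5612 -0.3949  0.102 ]
[ 0.594 -0.257  0.102]
bar ends
(array([ 0.5398, -0.2678,  0.2583]), [np.float64(0.010291477268247692), np.float64(0.01029147726831001)])
(array([ 0.5235, -0.3531,  0.2586]), [np.float64(0.7856776119604011), np.float64(0.7856776119603276)])
cart top wrist
c [0.5515 0.0473] edges [0.0595 0.0334 0.0581 0.0326] yaw 0.03974939043198223
```

```bash
cat >> h.py <<'E'
np.set_printoptions(precision=4,suppress=True)
# model estimates
def tool(yaw,tilt_n=None):
    "tool x horizontal-ish along yaw; tool z = -n"
    n=np.array([0,0,1.]) if tilt_n is None else tilt_n
    z=-n; x=np.array([np.cos(yaw),np.sin(yaw),0]); x=x-z*(x@z); x/=np.linalg.norm(x)
    return np.c_[x,np.cross(z,x),z]
def axis(yaw,l=np.radians(35)): return np.array([-np.sin(l)*np.cos(yaw),-np.sin(l)*np.sin(yaw),np.cos(l)])
def delta(p,Rm,p0=None,R0=None):
    o=readout.get_obs()
    p0=o['tool_pos'] if p0 is None else np.array(p0)
    R0=R.from_quat(o['eef_rot']).as_matrix() if R0 is None else R0
    print('shift mm',np.round(1000*(np.array(p)-p0),1),'turn',np.round(R.from_matrix(Rm@R0.T).as_rotvec(),4), 'from',p0,'clock',o['clock'])
E
python3 - <<'E'
from h import *
s=viewer.camera_model('side')
y=-.224;n=axis(y);f=np.array([.427,.3077,.1]);
print(n, [np.round(proj(s,f+n*k),1) for k in (0,.041)])
print('big blue',plane(s,190+175/5,130+745/5,0), plane(s,190+130/5,130+465/5,.1))
R0=R.from_quat(readout.get_obs()['eef_rot']).as_matrix()
Ra=tool(np.pi-.2)
delta([.38,.1,.46],Ra)
delta(f+n*.28,tool(np.pi+y,n),[.38,.1,.46],Ra)
E
```

```text
[-0.5592  0.1274  0.8192] [array([252.6, 176.1]), array([240.6, 164.4])]
big blue [0.3157 0.0997 0.    ] [0.3223 0.1669 0.1   ]
shift mm [-244.8  100.    56. ] turn [ 0.0009 -0.0009  1.3707] from [ 0.6248 -0.      0.404 ] clock 0.15
shift mm [-109.6  243.4 -130.6] turn [-0.1285 -0.5972 -0.0232] from [0.38 0.1  0.46] clock 0.15
```

```bash
python3 -m inch '[[[-30,10,40],[0,0,0.12]],[[-60,20,56],[0,0,0.25]],[[-90,35,56],[0,0,0.37]],[[-120,50,56],[0,0,0.5]],[[-150,60,56],[0,0,0.62]],[[-180,75,56],[0,0,0.74]],[[-210,85,56],[0,0,0.87]],[[-230,95,56],[0,0,0.99]],[[-245,100,56],[0,0,1.11]],[[-245,100,56],[0,0,1.24]]]' 0
python3 - <<'E'
from h import *
y=-.224;n=axis(y);f=np.array([.427,.3077,.1]);
delta(f+n*.28,tool(np.pi+y,n))
E
```

```text
clock: 0.98
tool_pos: [0.3773, 0.1011, 0.4608]
eef_rot: [0.163, 0.987, -0.0, -0.0]
contact_force: [-0.0, 0.3, -0.2]
finger_gap: 0.0247
shift mm [-106.8  242.3 -131.4] turn [-0.1661 -0.5882  0.1002] from [0.3773 0.1011 0.4608] clock 0.9833
```

```bash
python3 -m inch '[[[-30,10,0],[-0.02,-0.06,0.01]],[[-60,35,0],[-0.03,-0.12,0.02]],[[-90,60,0],[-0.05,-0.18,0.03]],[[-107,95,0],[-0.07,-0.24,0.04]],[[-107,130,-20],[-0.08,-0.3,0.05]],[[-107,165,-50],[-0.1,-0.36,0.06]],[[-107,200,-80],[-0.12,-0.42,0.07]],[[-107,230,-110],[-0.135,-0.48,0.08]],[[-107,242,-131],[-0.15,-0.54,0.09]],[[-107,242,-131],[-0.166,-0.588,0.1]]]'
python3 - <<'E'
from h import *
o=readout.get_obs();print(o['joints'],o['tool_pos'])
for c in('wrist','scene','side'): grab(c,'1')
y=-.224;n=axis(y);f=np.array([.427,.3077,.1]);
delta(f+n*.28,tool(np.pi+y,n))
m=viewer.camera_model('wrist');print(proj(m,f),proj(m,f+n*.041))
E
```

```text
clock: 1.82
tool_pos: [0.2733, 0.3429, 0.329]
eef_rot: [0.111, 0.947, -0.031, 0.301]
contact_force: [1.4, -1.4, 0.2]
finger_gap: 0.0005
[-0.5386  0.2773 -0.8024  2.181   1.0023  1.0379 -0.6434] [0.2733 0.3429 0.329 ]
shift mm [-1.3  0.3  3. ] turn [-0.0004 -0.0061  0.0022] from [0.2717 0.343  0.3264] clock 1.9667
(np.float64(312.2030810203135), np.float64(248.66554341225375)) (np.float64(312.04947495105847), np.float64(271.30541888193295))
```

View pics/wrist_1.png

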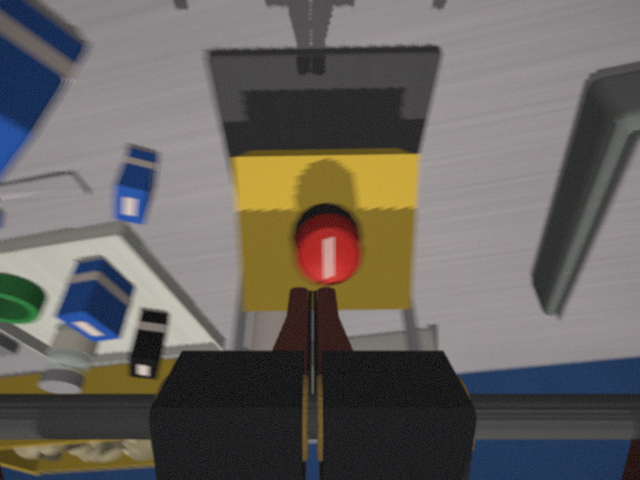

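View pics/scene_1.png

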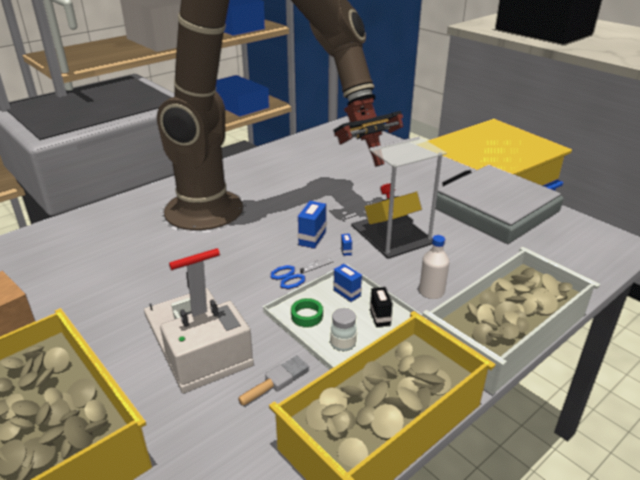

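View pics/side_1.png

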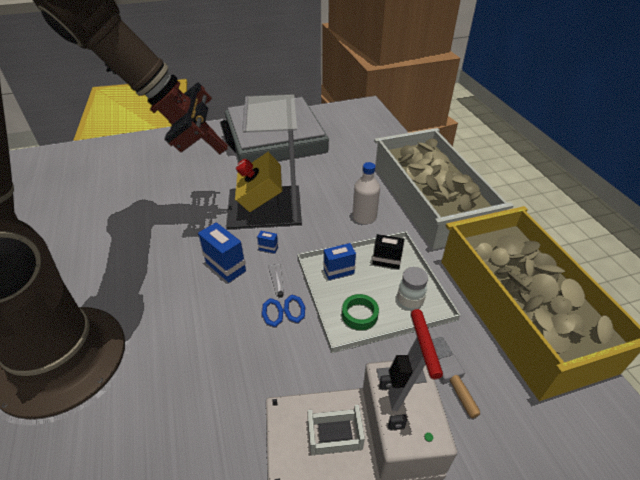

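```bash
python3 - <<'E'
from h import *
L=[]
for n in('wrist','side','scene'):
    i=cv2.imread(f'pics/{n}_1.png');m=dict(np.load(f'pics/{n}_1.npz'))
    b=i.astype(int); k=((b[...,2]>90)&(b[...,1]<60)&(b[...,0]<60)&(b[...,2]>2*b[...,1]+20)).astype(np.uint8)
    N,l,st,c=cv2.connectedComponentsWithStats(k)
    for j in range(1,N):
        if st[j,4]>15: print(n,st[j],c[j])
    y=-.224;nn=axis(y);f=np.array([.427,.3077,.1]); print('pred',proj(m,f),proj(m,f+.03*nn),proj(m,f+.041*nn))
    w={'side':(215,140,285,210,9),'scene':(350,160,430,230,8),'wrist':(190,30,460,330,2.2)}[n]
    crop(i,*w,f'd_{n}.png')
E
```

```text
wrist [ 297  219   63   65 2337] [328.1844 249.4061]
pred (np.float64(309.6431089465892), np.float64(239.7037224683413)) (np.float64(309.49861071043813), np.float64(254.9943315702006)) (np.float64(309.43662768678604), np.float64(261.5532918098576))
side [236 159  13  16  84] [242.631  166.2381]
side [412 309  31  67 743] [426.3122 343.0902]
pred (np.float64(252.55299647234907), np.float64(176.05722855779862)) (np.float64(243.88453332731126), np.float64(167.60336390643172)) (np.float64(240.62924284763622), np.float64(164.42866215646706))
scene [381 184   9  14  78] [385.641  189.3077]
scene [170 249  49  20 321] [193.7539 258.8972]
pred (np.float64(388.50146668995365), np.float64(199.79083312339486)) (np.float64(385.4117603525756), np.float64(188.67315598065133)) (np.float64(384.27805331307843), np.float64(184.5937427732843))
```

View pics/d_side.png

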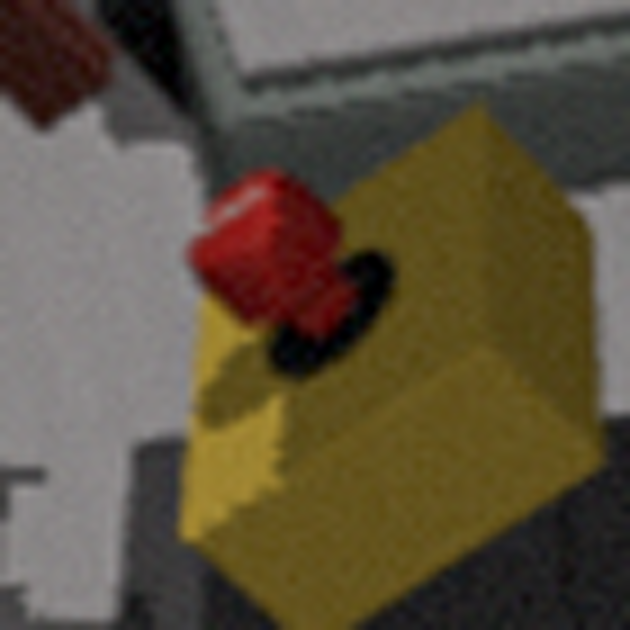

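View pics/d_scene.png

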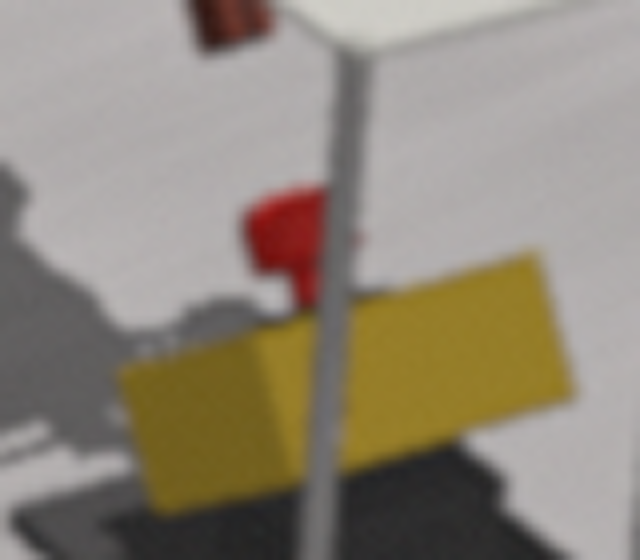

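View pics/d_wrist.png

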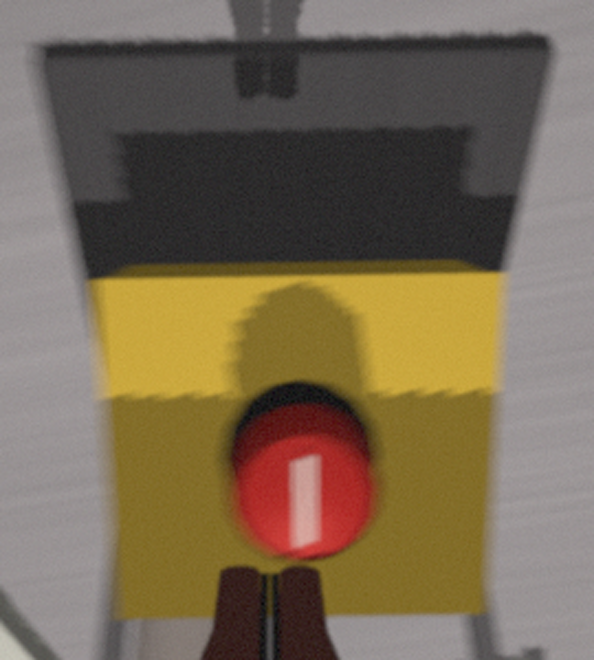

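```bash
python3 - <<'E'
from h import *
o=readout.get_obs();print(o['tool_pos'],o['qd'])
m,i=grab('wrist','2'); crop(i,190,30,460,330,2.2,'d2.png')
o=readout.get_obs();print(o['tool_pos'],R.from_quat(o['eef_rot']).as_matrix())
print(np.array(m['pose']))
b=i.astype(int); k=((b[...,2]>90)&(b[...,1]<60)&(b[...,0]<60)).astype(np.uint8)
N,l,st,c=cv2.connectedComponentsWithStats(k)
for j in range(1,N):
    if st[j,4]>50: print(st[j],c[j])
E
```

```text
[0.2717 0.343  0.3264] [ 0.0582 -0.1142  0.0055 -0.009  -0.0815 -0.0056  0.0925]
[0.2723 0.3422 0.3283] [[-0.8     0.2265  0.5555]
 [ 0.1867  0.974  -0.1283]
 [-0.5702  0.001  -0.8215]]
[[ 0.2244 -0.6091 -0.7607  0.2186]
 [ 0.9745  0.1394  0.1758  0.3558]
 [-0.001  -0.7808  0.6248  0.2657]
 [ 0.      0.      0.      1.    ]]
[ 293  230   68   65 2750] [326.4276 260.9749]
```

View pics/d2.png

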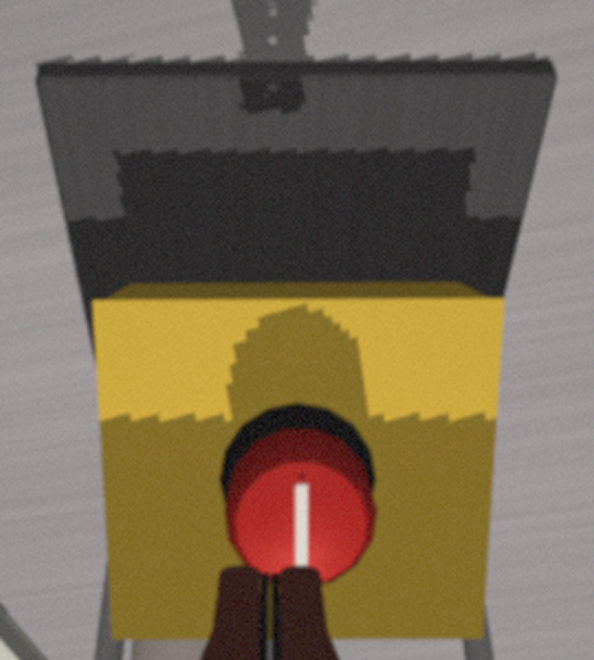

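```bash
python3 - <<'E'
from h import *
m=dict(np.load('pics/wrist_2.npz'));s=dict(np.load('pics/side_1.npz'));c=dict(np.load('pics/scene_1.npz'))
y=-.224;n=axis(y);f=np.array([.427,.3077,.1]);S=np.array([np.cos(y),np.sin(y),0]);T=np.array([-np.sin(y),np.cos(y),0])
up=np.cross(T,n)
def onface(m,u,v,sd):
    o,d=ray(m,u,v);t=((f+n*sd-o)@n)/(d@n);return o+d*t
for mm,u,v,sd in [(m,325.5,247.3,.003),(m,327.5,271,.034),(s,252,174.8,.003),(s,241.1,165,.041)]:
    p=onface(mm,u,v,sd);e=p-f-n*sd;print(p,'lat',e@T*1000,'up',e@up*1000)
print('tri collar',tri((m,325.5,247.3),(s,252,174.8)))
# base plate front corners in wrist, z=.01
for u,v in [(37,68),(555,62)]: print('front corner',plane(m,190+u/2.2,30+v/2.2,.01))
# box face corners: lower (front) edge
for u,v in [(92,298),(504,298),(488,638),(110,638)]:
    p=onface(m,190+u/2.2,30+v/2.2,0);e=p-f;print('face corner lat,up',e@T*1000,e@up*1000)
E
```

```text
[0.4257 0.3165 0.1014] lat 8.255598631412465 up -1.812291685504392
[0.4118 0.3199 0.1292] lat 8.538532511907398 up 2.4064502437115425
[0.4262 0.3088 0.103 ] lat 0.9236908141982437 up 0.8842881212865786
[0.4046 0.3089 0.1345] lat -3.826788687696585 up 1.66520648463168
tri collar (array([0.4275, 0.3157, 0.099 ]), [np.float64(0.8481902745451736), np.float64(0.84819027454526)])
front corner [0.3394 0.2604 0.01  ]
front corner [0.3704 0.4034 0.01  ]
face corner lat,up -47.72941286888792 -51.82758047860569
face corner lat,up 63.56157036344405 -51.70811355131199
face corner lat,up 65.68217881563149 49.33111476204407
face corner lat,up -47.76059481960789 49.303418922428804
```

```bash
python3 - <<'E'
from h import *
s=dict(np.load('pics/side_1.npz'));c=dict(np.load('pics/scene_1.npz'));w=dict(np.load('pics/wrist_2.npz'))
y=-.224;n=axis(y);S=np.array([np.cos(y),np.sin(y),0]);T=np.array([-np.sin(y),np.cos(y),0]);up=np.cross(T,n)
for f in ([.427,.3077,.1],[.429,.3155,.1]):
    f=np.array(f)
    print('scene',[np.round(proj(c,f+.05*up+k*.055*T),1) for k in(-1,1)],'obs 365,206.2 417.5,191.3', 'head mid',proj(c,f+.026*n),'obs 387.8')
    print('side topedge',[np.round(proj(s,f+.05*up+k*.055*T),1) for k in(-1,1)],'side low',[np.round(proj(s,f-.05*up+k*.055*T),1) for k in(-1,1)])
# black cartridge/tray check between cameras: tray corners outer top z=.018
E
```

```text
scene [array([380. , 202.2]), array([416.2, 192. ])] obs 365,206.2 417.5,191.3 head mid (np.float64(385.82390902052043), np.float64(190.15618877557722)) obs 387.8
side topedge [array([269.1, 179. ]), array([269.2, 151.9])] side low [array([235.2, 201.3]), array([237.7, 173.4])]
scene [array([382.8, 201.5]), array([418.8, 191.3])] obs 365,206.2 417.5,191.3 head mid (np.float64(388.4587927296475), np.float64(189.4818746037179)) obs 387.8
side topedge [array([269.2, 176.9]), array([269.3, 150. ])] side low [array([235.5, 199.1]), array([238. , 171.5])]
```

```bash
echo "
YS=-.224;NS=axis(YS);FS=np.array([.429,.314,.1]);RS=tool(np.pi+YS,NS)" >> h.py
python3 - <<'E'
from h import *
delta(FS+NS*.238,RS)
E
```

```text
shift mm [ 23.6   2.1 -33.3] turn [-0.0019 -0.0038  0.0045] from [0.2723 0.3422 0.3283] clock 2.0167
```

```bash
python3 -m inch '[[[8,1,-11],[0,0,0]],[[16,2,-22],[0,0,0]],[[23.6,2,-33],[0,-0.004,0.004]],[[23.6,2,-33],[0,-0.004,0.004]],[[23.6,2,-33],[0,-0.004,0.004]],[[23.6,2,-33],[0,-0.004,0.004]],[[23.6,2,-33],[0,-0.004,0.004]],[[23.6,2,-33],[0,-0.004,0.004]],[[23.6,2,-33],[0,-0.004,0.004]],[[23.6,2,-33],[0,-0.004,0.004]]]'
python3 - <<'E'
from h import *
delta(FS+NS*.238,RS)
m,i=grab('wrist','3'); crop(i,190,130,460,380,2.6,'d3.png')
m,i=grab('side','3'); crop(i,180,100,320,220,5.5,'d3s.png')
E
```

```text
clock: 2.85
tool_pos: [0.2965, 0.344, 0.297]
eef_rot: [0.109, 0.947, -0.031, 0.301]
contact_force: [0.5, 0.7, 0.6]
finger_gap: 0.0005
shift mm [-0.6  0.3 -2.1] turn [-0.0055  0.0054  0.0027] from [0.2965 0.344  0.297 ] clock 2.85
```

View pics/d3.png

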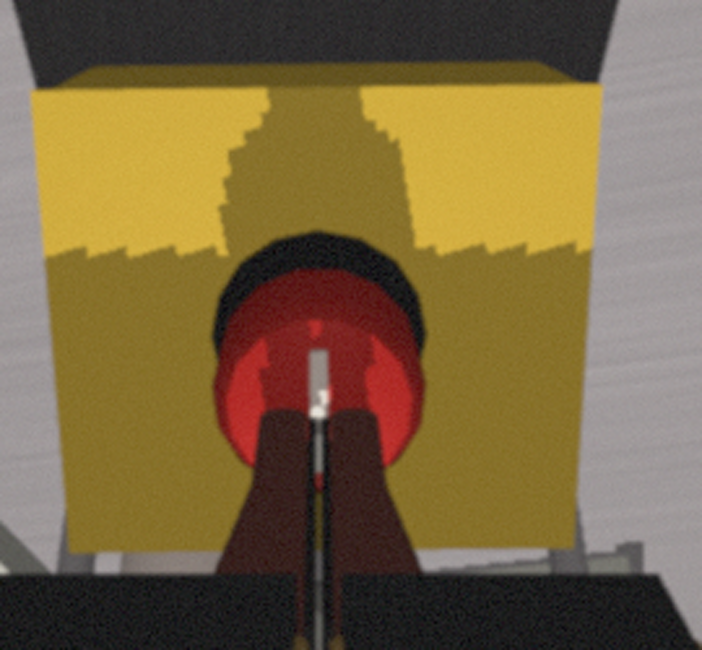

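View pics/d3s.png

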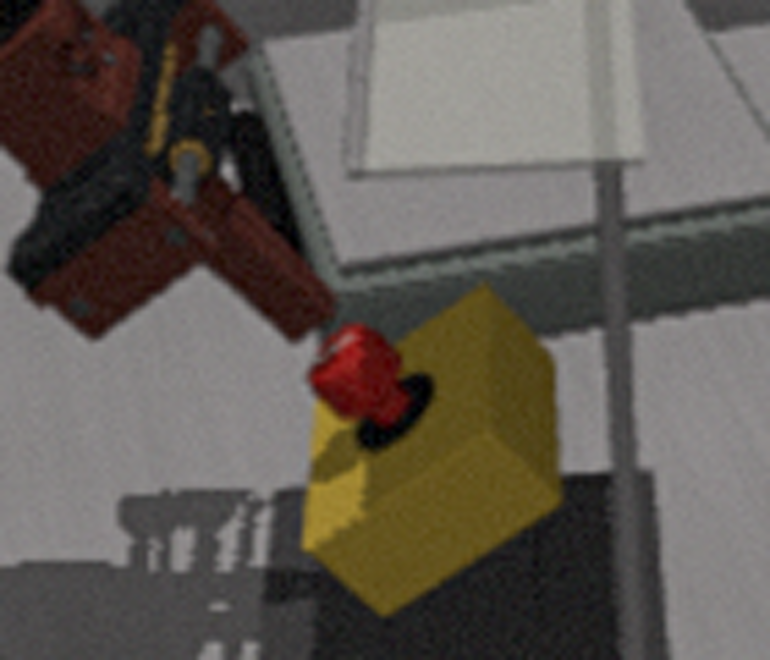

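```bash
python3 -m inch '[[[2.8,-0.6,-4.1],[0,0,0]],[[5.6,-1.3,-8.2],[0,0,0]],[[8.4,-1.9,-12.3],[0,0,0]],[[10,-2.3,-14.7],[0,0,0]],[[11.2,-2.5,-16.4],[0,0,0]],[[12.3,-2.8,-18],[0,0,0]],[[13.4,-3,-19.7],[0,0,0]],[[14,-3.2,-20.5],[0,0,0]],[[14,-3.2,-20.5],[0,0,0]],[[14,-3.2,-20.5],[0,0,0]]]'
python3 - <<'E'
from h import *
o=readout.get_obs();print(o['tool_pos'],'s tip',(o['tool_pos']-FS)@NS-.182,'F',o['contact_force'],o['contact_force']@NS)
m,i=grab('side','4'); crop(i,180,100,320,220,5.5,'d4s.png')
E
```

```text
clock: 3.78
tool_pos: [0.3095, 0.3414, 0.2772]
eef_rot: [0.108, 0.947, -0.031, 0.302]
contact_force: [-15.2, -3.6, 22.5]
finger_gap: 0.0007
[0.3095 0.3414 0.2772] s tip 0.03348460738537906 F [-15.1955  -3.5559  22.511 ] 26.4849407016873
```

View pics/d4s.png

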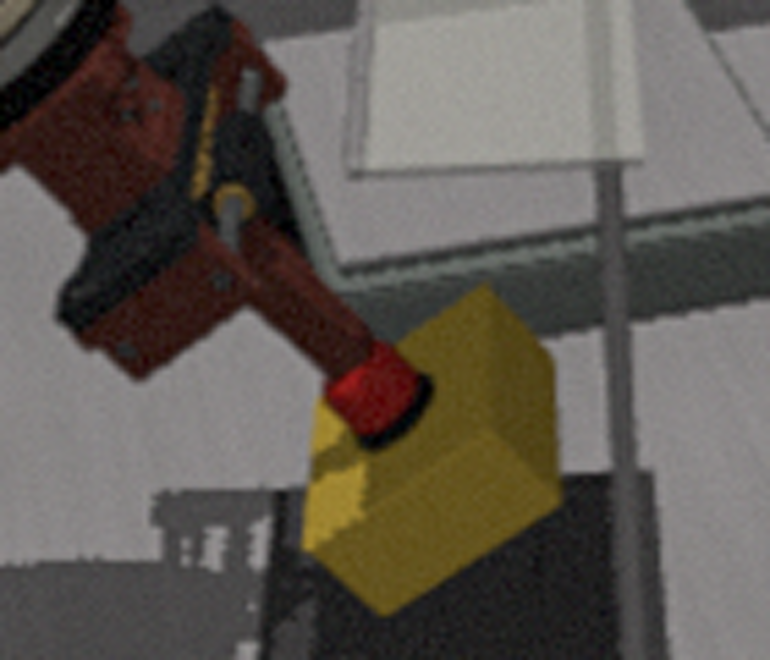

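```bash
python3 - <<'E'
from h import *
delta([.29,.15,.44],tool(np.pi+.04))
E
python3 -m inch '[[[-12,2.7,17],[0,0,0]],[[-23,5,34],[0,0,0]],[[-34,5,55],[0,0.06,0]],[[-34,-20,85],[0.02,0.15,0.02]],[[-34,-50,115],[0.04,0.25,0.04]],[[-34,-80,140],[0.06,0.33,0.06]],[[-28,-110,160],[0.08,0.4,0.08]],[[-22,-140,163],[0.1,0.47,0.1]],[[-20,-170,163],[0.12,0.52,0.12]],[[-20,-190,163],[0.15,0.58,0.14]]]'
python3 - <<'E'
from h import *
delta([.55,.047,.40],tool(np.pi+.04))
E
```

```text
shift mm [ -19.5 -191.4  162.8] turn [0.0509 0.6161 0.2591] from [0.3095 0.3414 0.2772] clock 3.8333
clock: 4.67
tool_pos: [0.2876, 0.2069, 0.4223]
eef_rot: [0.063, 0.997, 0.007, 0.046]
contact_force: [0.4, 0.1, -0.2]
finger_gap: 0.0008
shift mm [ 262.4 -159.9  -22.3] turn [-0.015   0.0922  0.1658] from [0.2876 0.2069 0.4223] clock 4.6667
```

```bash
python3 -m inch '[[[20,-30,10],[0,0.03,0.03]],[[50,-55,10],[0,0.06,0.06]],[[80,-80,0],[-0.01,0.09,0.1]],[[115,-100,0],[-0.015,0.092,0.166]],[[150,-120,-10],[-0.015,0.092,0.166]],[[185,-140,-22],[-0.015,0.092,0.166]],[[220,-155,-22],[-0.015,0.092,0.166]],[[255,-160,-22],[-0.015,0.092,0.166]],[[262,-160,-22],[-0.015,0.092,0.166]],[[262,-160,-22],[-0.015,0.092,0.166]]]' 70
python3 - <<'E'
from h import *
delta([.55,.047,.40],tool(np.pi+.04))
for n in('wrist','side','scene'): grab(n,'5')
i=cv2.imread('pics/side_5.png'); crop(i,215,140,285,210,9,'d5.png')
E
```

```text
clock: 5.5
tool_pos: [0.5511, 0.0467, 0.3979]
eef_rot: [-0.019, 1.0, -0.001, -0.0]
contact_force: [-0.4, -0.0, 0.3]
finger_gap: 0.0634
shift mm [-1.1  0.3  2.1] turn [ 0.0024 -0.0003  0.0028] from [0.5511 0.0467 0.3979] clock 5.5
```

View pics/wrist_5.png

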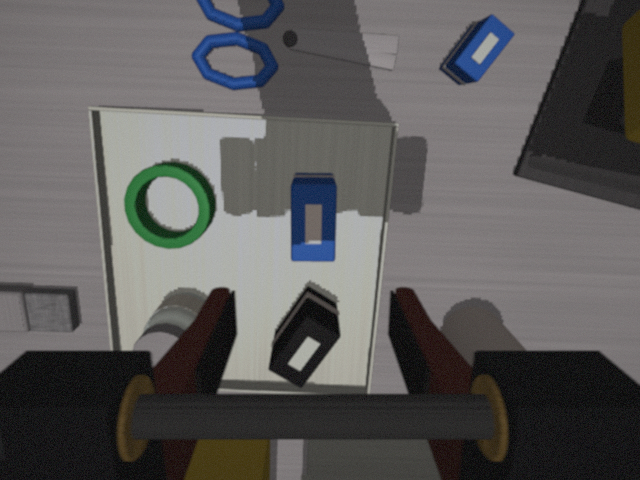

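View pics/d5.png

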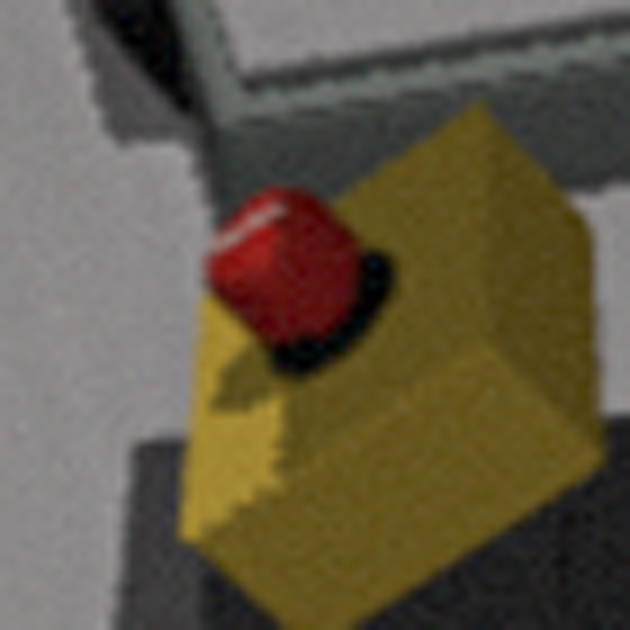

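```bash
python3 - <<'E'
from h import *
i=cv2.imread('pics/wrist_5.png');crop(i,270,160,360,280,5,'d6.png')
E
```

```text
(no output)
```

View pics/d6.png

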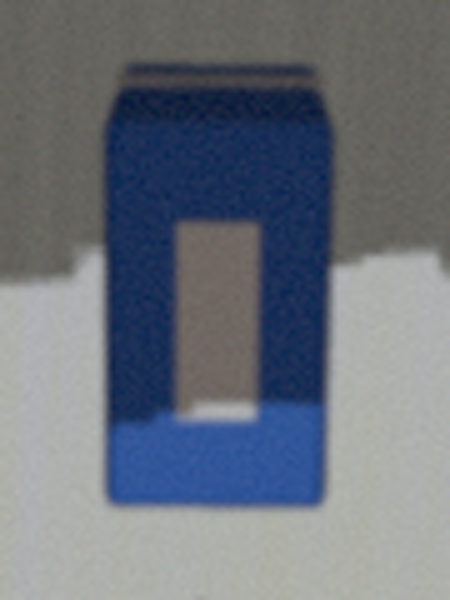

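```bash
python3 - <<'E'
from h import *
m=dict(np.load('pics/wrist_5.npz'))
Q=np.array([plane(m,270+x/5,160+y/5,.067)[:2] for x,y in [(107,125),(332,122),(325,503),(110,505)]])
print(Q,Q.mean(0),np.linalg.norm(np.diff(np.r_[Q,Q[:1]],axis=0),axis=1))
d=Q[2]-Q[1]+Q[3]-Q[0];print('yaw',np.arctan2(d[1],d[0]))
d=Q[1]-Q[0]+Q[2]-Q[3];print('yaw2',np.arctan2(d[1],d[0])-np.pi/2)
print('label',plane(m,270+217/5,160+322/5,.067))
for n in('side','scene'):
    m=viewer.camera_model(n);print(n,[np.round(proj(m,np.r_[q,.067]),1) for q in Q])
delta([Q.mean(0)[0],Q.mean(0)[1],.042+.163],tool(np.pi+.025))
E
```

```text
[[0.5219 0.0306]
 [0.5202 0.0632]
 [0.5787 0.0653]
 [0.5803 0.0324]] [0.5503 0.0479] [0.0327 0.0585 0.0329 0.0584]
yaw 0.0329907456889345
yaw2 0.049239951816656635
label [0.5508 0.0477 0.067 ]
side [array([327.8, 258.4]), array([322.1, 247.7]), array([348.5, 241.2]), array([354.7, 251.6])]
scene [array([333.8, 268.1]), array([343.9, 262.3]), array([362.4, 273.5]), array([352.2, 279.7])]
shift mm [   2.1   -0.4 -194.2] turn [ 0.003   0.0002 -0.0153] from [0.5482 0.0482 0.3992] clock 5.65
```

```bash
python3 -m inch '[[[2,-0.4,-35],[0,0,0]],[[2,-0.4,-75],[0,0,0]],[[2,-0.4,-110],[0,0,0]],[[2,-0.4,-140],[0,0,0]],[[2,-0.4,-165],[0,0,0]],[[2,-0.4,-180],[0,0,0]],[[2,-0.4,-188],[0,0,0]],[[2,-0.4,-188],[0,0,0]],[[2,-0.4,-188],[0,0,0]],[[2,-0.4,-188],[0,0,0]]]' 60
python3 - <<'E'
from h import *
delta([.5503,.0478,.211],tool(np.pi+.04))
m,i=grab('side','6');crop(i,280,180,440,300,5,'d7.png')
E
```

```text
clock: 6.48
tool_pos: [0.5517, 0.0475, 0.2132]
eef_rot: [-0.02, 1.0, -0.001, 0.002]
contact_force: [-0.3, 1.2, -1.1]
finger_gap: 0.0599
shift mm [-1.4  0.3 -2.2] turn [0.0026 0.0039 0.0004] from [0.5517 0.0475 0.2132] clock 6.4833
```

View pics/d7.png

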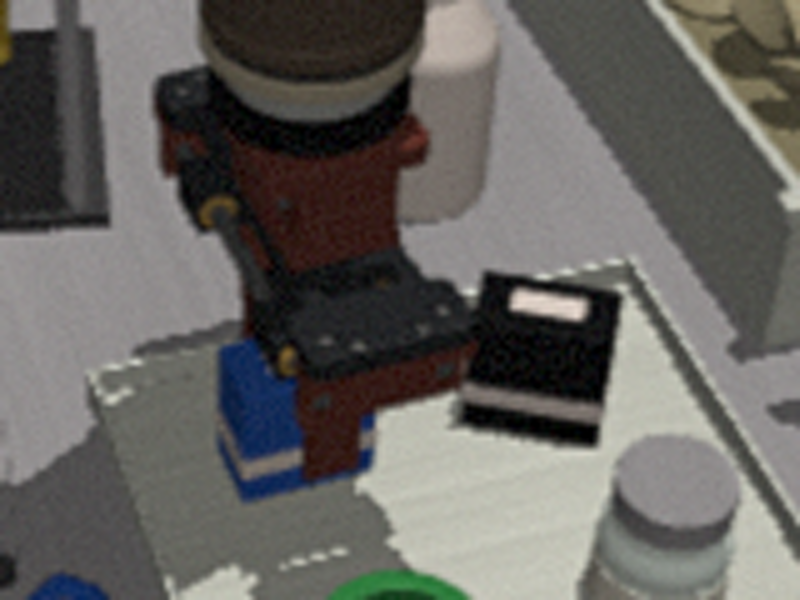

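```bash
python3 - <<'E'
from h import *
m=viewer.camera_model('side')
t=np.array([.5517,.0475])
for x in(-.01,.01): print('finger bottom',proj(m,[t[0]+x,t[1]-.030-.0135,.213-.182]))
for x in(-.03,.03): print('cart near top',proj(m,[.5503+x,.0478-.017,.067]),proj(m,[.5503+x,.0478-.017,.003]))
E
```

```text
finger bottom (np.float64(340.93818548693565), np.float64(277.59005785757057))
finger bottom (np.float64(350.1779179279327), np.float64(275.38924260801497))
cart near top (np.float64(327.02528602448575), np.float64(258.51780881422)) (np.float64(326.7412128147378), np.float64(279.6226525735421))
cart near top (np.float64(355.0228424351535), np.float64(252.16282205224422)) (np.float64(353.43771583994663), np.float64(273.2818287883537))
```

```bash
python3 -m inch '[[[-1,0,-2],[0,0,0]],[[-1,0,-2],[0,0,0]],[[-1,0,-2],[0,0,0]],[[-1,0,-2],[0,0,0]],[[-1,0,-2],[0,0,0]],[[-1,0,-2],[0,0,0]],[[-1,0,-2],[0,0,0]],[[-1,0,-2],[0,0,0]],[[-1,0,-2],[0,0,0]],[[-1,0,-2],[0,0,0]]]' 0
python3 - <<'E'
from h import *
delta([.5503,.0478,.36],tool(np.pi+.04))
E
```

```text
clock: 7.37
tool_pos: [0.5505, 0.0471, 0.2098]
eef_rot: [-0.02, 1.0, -0.001, 0.001]
contact_force: [-0.3, -1.3, 4.6]
finger_gap: 0.0339
shift mm [ -0.2   0.7 150.2] turn [0.0029 0.002  0.0009] from [0.5505 0.0471 0.2098] clock 7.3667
```

```bash
python3 -m inch '[[[0,0,25],[0,0,0]],[[0,0,60],[0,0,0]],[[0,0,100],[0,0,0]],[[0,-20,135],[0,0,-0.04]],[[-15,-55,150],[0,0,-0.08]],[[-30,-90,160],[0,0,-0.12]],[[-45,-125,170],[0,0,-0.16]],[[-60,-160,170],[0,0,-0.2]],[[-75,-195,170],[0,0,-0.239]],[[-90,-225,170],[0,0,-0.239]]]'
python3 - <<'E'
from h import *
delta([.446,-.2045,.38],tool(np.pi-.199))
E

```

```text
clock: 8.2
tool_pos: [0.459, -0.1799, 0.3794]
eef_rot: [0.101, 0.995, -0.002, 0.001]
contact_force: [0.3, -0.9, -2.2]
finger_gap: 0.0337
shift mm [-13.  -24.6   0.6] turn [0.0035 0.0007 0.0043] from [ 0.459  -0.1799  0.3794] clock 8.2
```

```bash
python3 -m inch '[[[-14,-26,0],[0.003,0,0.004]],[[-14,-26,0],[0.003,0,0.004]],[[-14,-26,0],[0.003,0,0.004]],[[-14,-26,0],[0.003,0,0.004]],[[-14,-26,0],[0.003,0,0.004]],[[-14,-26,0],[0.003,0,0.004]],[[-14,-26,0],[0.003,0,0.004]],[[-14,-26,0],[0.003,0,0.004]],[[-14,-26,0],[0.003,0,0.004]],[[-14,-26,0],[0.003,0,0.004]]]'
python3 - <<'E'
from h import *
delta([.446,-.2045,.38],tool(np.pi-.199))
for n in('wrist','side','scene'): grab(n,'7')
E

```

```text
clock: 9.03
tool_pos: [0.4465, -0.2035, 0.3796]
eef_rot: [0.097, 0.995, -0.0, 0.0]
contact_force: [-0.0, -0.1, -2.0]
finger_gap: 0.0342
shift mm [-0.5 -1.   0.4] turn [ 0.0001  0.0009 -0.0037] from [ 0.4465 -0.2035  0.3796] clock 9.0333
```

View pics/wrist_7.png

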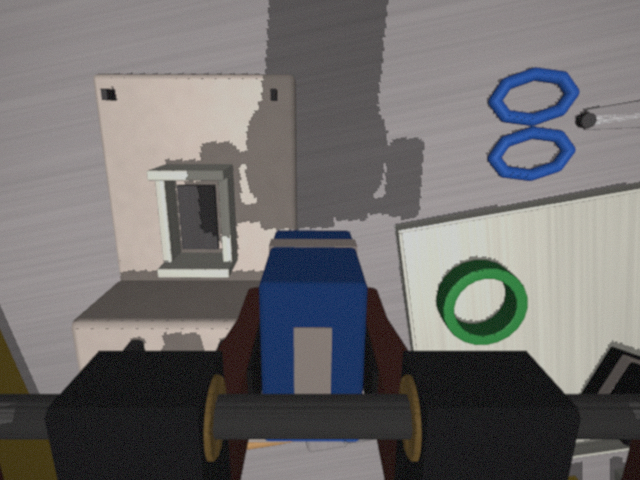

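View pics/side_7.png

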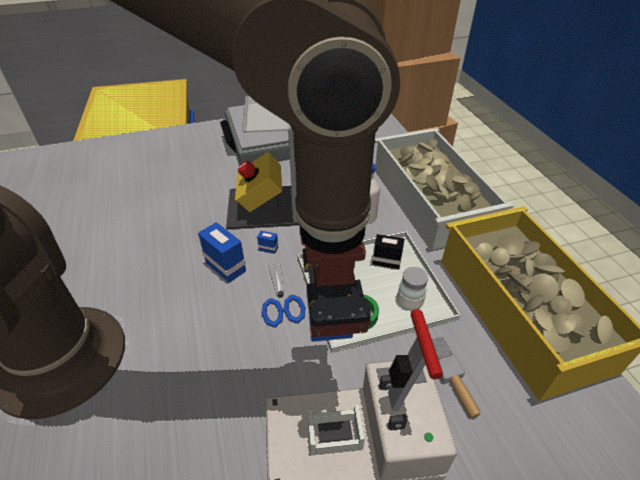

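```bash
python3 - <<'E'
from h import *
i=cv2.imread('pics/wrist_7.png');crop(i,135,150,255,290,5,'d8.png');crop(i,235,215,395,450,3,'d9.png')
E
```

```text
(no output)
```

View pics/d8.png

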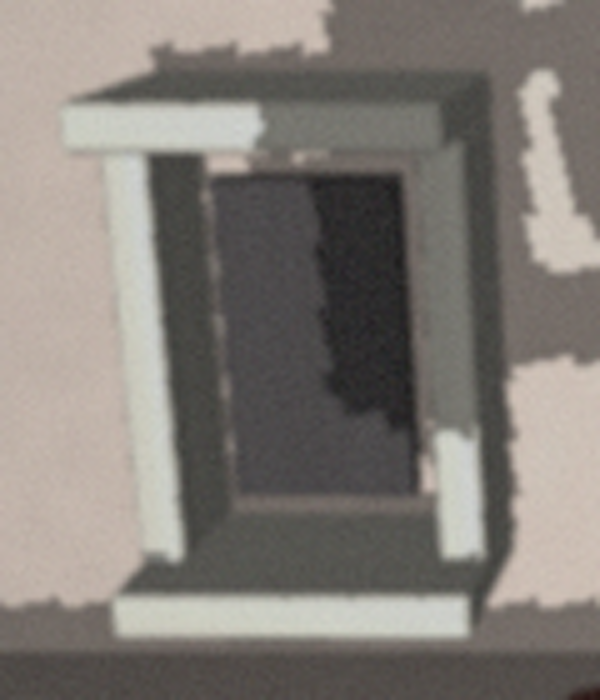

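View pics/d9.png

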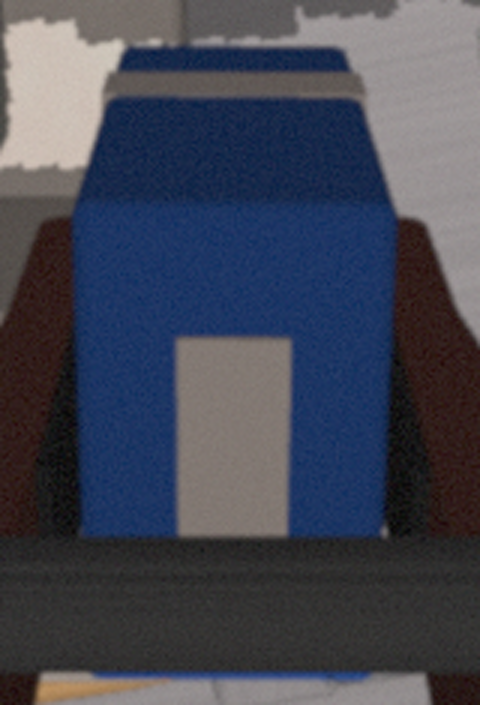

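```bash
python3 - <<'E'
from h import *
m=dict(np.load('pics/wrist_7.npz'))
Q=np.array([plane(m,135+x/5,150+y/5,.062)[:2] for x,y in [(62,103),(115,637),(470,637),(442,103)]])
e=np.linalg.norm(np.diff(np.r_[Q,Q[:1]],axis=0),axis=1)
d=Q[1]-Q[0]+Q[2]-Q[3];y=np.arctan2(d[1],d[0]);d2=Q[3]-Q[0]+Q[2]-Q[1]
print(Q,'c',Q.mean(0),'edges 79,53,79,53',e,'yaw',y,np.arctan2(d2[1],d2[0])-np.pi/2)
# plate outer front corners z .03? 
t=np.array([.4465,-.2035])
X=np.array([np.cos(-.199),np.sin(-.199)]);Y=np.array([-X[1],X[0]])
for nm,pts,z in [('top front',[(75,205),(396,207)],.237),('bottom front',[(122,48),(345,48)],.173)]:
    P=np.array([plane(m,235+x/3,215+v/3,z)[:2] for x,v in pts]);print(nm,(P-t)@X*1000,(P-t)@Y*1000)
print('label ctr x?',[ (plane(m,235+x/3,215+v/3,.237)[:2]-t)@np.c_[X,Y]*1000 for x,v in[(175,338),(291,338)]])
# tip finger
s=dict(np.load('pics/side_7.npz'))
# fit scale: both with side camera cradle measurement
E
```

```text
[[ 0.3838 -0.3062]
 [ 0.4609 -0.3223]
 [ 0.4712 -0.2706]
 [ 0.394  -0.2548]] c [ 0.4275 -0.2885] edges 79,53,79,53 [0.0788 0.0526 0.0788 0.0523] yaw -0.20393350666446947 -0.1954714648126168
top front [-29.5383 -29.4333] [-15.5628  17.3666]
bottom front [-28.7237 -28.8418] [-15.9449  17.5436]
label ctr x? [array([-14.4229,  -5.4441]), array([-14.4659,   6.844 ])]
```

```bash
python3 - <<'E'
from h import *
delta([.4273,-.290,.292],tool(np.pi-.2))
E
python3 -m inch '[[[-4,-20,0],[0,0,-0.004]],[[-10,-45,0],[0,0,-0.004]],[[-16,-70,-5],[0,0,-0.004]],[[-19,-86,-20],[0,0,-0.004]],[[-19,-86.5,-40],[0,0,-0.004]],[[-19,-86.5,-60],[0,0,-0.004]],[[-19,-86.5,-78],[0,0,-0.004]],[[-19,-86.5,-88],[0,0,-0.004]],[[-19,-86.5,-88],[0,0,-0.004]],[[-19,-86.5,-88],[0,0,-0.004]]]'
python3 - <<'E'
from h import *
delta([.4273,-.290,.292],tool(np.pi-.2))
for n in('wrist','side','scene'): grab(n,'8')
i=cv2.imread('pics/wrist_8.png');crop(i,200,130,440,330,3.2,'da.png')
i=cv2.imread('pics/side_8.png');crop(i,250,330,430,480,4.4,'db.png')
E
```

```text
shift mm [-19.1 -86.2 -87.6] turn [ 0.0001  0.001  -0.0042] from [ 0.4464 -0.2038  0.3796] clock 9.1833
clock: 10.02
tool_pos: [0.4275, -0.2903, 0.2916]
eef_rot: [0.1, 0.995, 0.0, 0.0]
contact_force: [-0.1, 0.2, -2.3]
finger_gap: 0.0338
shift mm [-0.2  0.3  0.4] turn [-0.0003  0.0004 -0.0003] from [ 0.4275 -0.2903  0.2916] clock 10.0167
```

View pics/da.png

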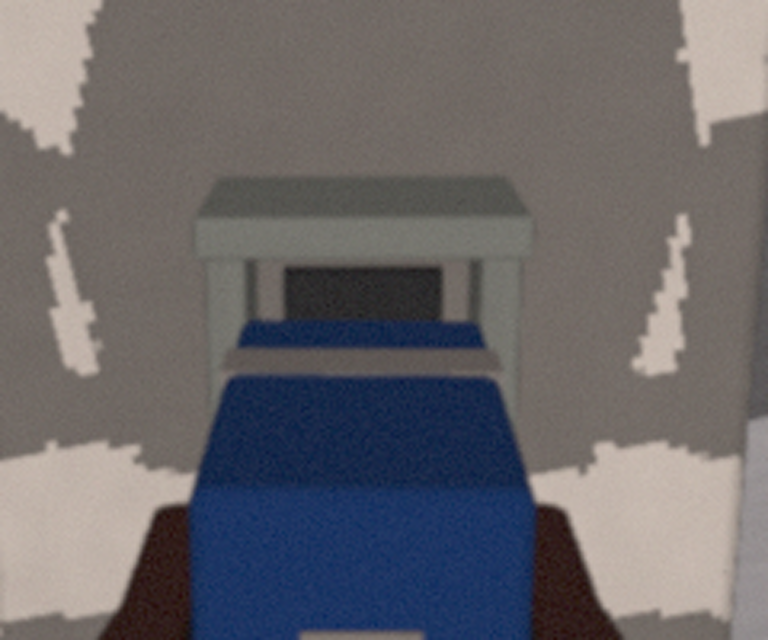

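View pics/db.png

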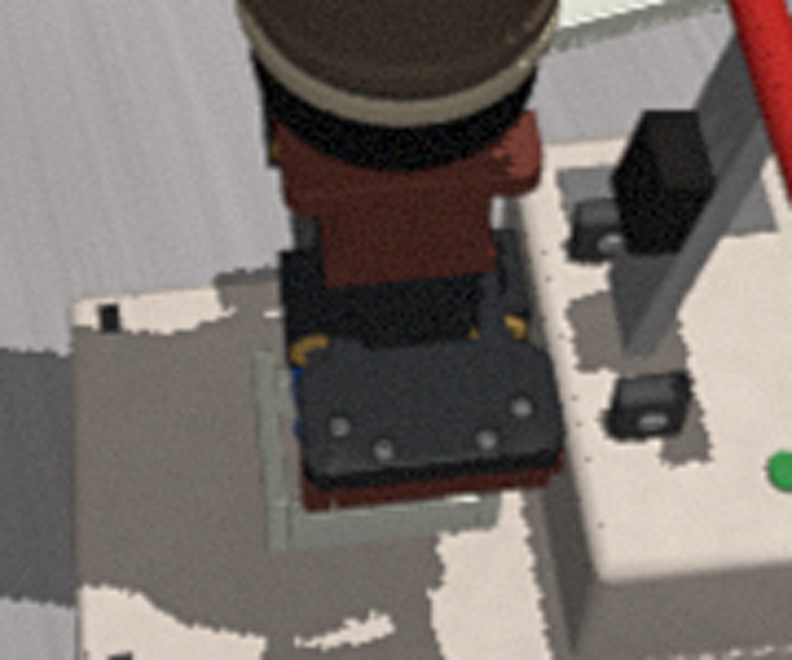

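```bash
python3 - <<'E'
from h import *
m=dict(np.load('pics/wrist_8.npz'))
t=np.array([.4275,-.2903]);X=np.array([np.cos(-.2),np.sin(-.2)]);Y=np.array([-X[1],X[0]])
for nm,x,v,z in [('wall outer L',193,218,.062),('wall outer R',533,215,.062),('wall inner',363,259,.062),('cart bot',362,322,.2916-.2068),('bot L',243,322,.0848),('bot R',481,322,.0848),('cart top',362,487,.1488)]:
    P=plane(m,200+x/3.2,130+v/3.2,z)[:2];print(nm,np.round((P-t)@X*1000,1),np.round((P-t)@Y*1000,1))
E
```

```text
wall outer L -39.5 -24.9
wall outer R -39.9 27.6
wall inner -33.0 1.4
cart bot -29.0 1.2
bot L -29.0 -15.6
bot R -29.0 17.9
cart top -30.0 1.0
```

```bash
python3 -m inch '[[[-1,0.2,-5],[0,0,0]],[[-1,0.2,-11],[0,0,0]],[[-1,0.2,-17],[0,0,0]],[[-1,0.2,-23],[0,0,0]],[[-1,0.2,-29],[0,0,0]],[[-1,0.2,-35],[0,0,0]],[[-1,0.2,-40],[0,0,0]],[[-1,0.2,-44],[0,0,0]],[[-1,0.2,-46],[0,0,0]],[[-1,0.2,-46],[0,0,0]]]'
python3 - <<'E'
from h import *
delta([.4265,-.290,.246],tool(np.pi-.2))
for n in('wrist','side'): grab(n,'9')
i=cv2.imread('pics/wrist_9.png');crop(i,200,130,440,330,3.2,'dc.png')
E
```

```text
clock: 11.0
tool_pos: [0.4263, -0.29, 0.2451]
eef_rot: [0.1, 0.995, 0.0, 0.0]
contact_force: [-0.7, 0.5, -1.3]
finger_gap: 0.0338
shift mm [0.2 0.  0.9] turn [-0.0003  0.0003 -0.0002] from [ 0.4263 -0.29    0.2451] clock 11.0
```

View pics/dc.png

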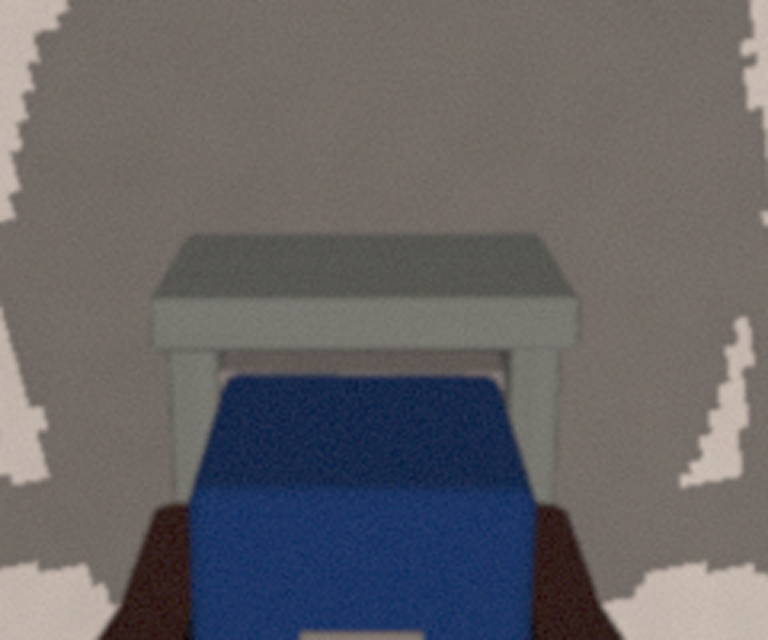

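```bash
python3 -m inch '[[[0,0,0],[0,0,0]],[[0,0,0],[0,0,0]],[[0,0,0],[0,0,0]],[[0,0,0],[0,0,0]],[[0,0,0],[0,0,0]],[[0,0,5],[0,0,0]],[[0,0,20],[0,0,0]],[[0,0,50],[0,0,0]],[[0,0,90],[0,0,0]],[[0,0,120],[0,0,0]]]' 55
python3 - <<'E'
from h import *
for n in('wrist','side','scene'): grab(n,'10')
print(readout.get_obs()['tool_pos'])
i=cv2.imread('pics/wrist_10.png');crop(i,160,130,480,370,2.4,'dd.png')
i=cv2.imread('pics/side_10.png');crop(i,250,290,470,480,3.5,'de.png')
E
```

```text
clock: 11.93
tool_pos: [0.4264, -0.29, 0.3683]
eef_rot: [0.1, 0.995, -0.0, 0.001]
contact_force: [0.4, -0.8, 0.9]
finger_gap: 0.0548
[ 0.4269 -0.2904  0.3685]
```

View pics/dd.png

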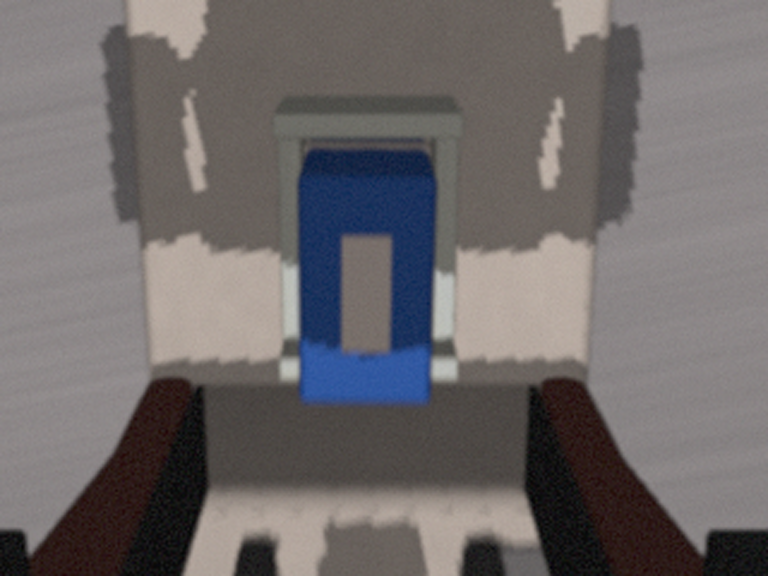

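View pics/de.png

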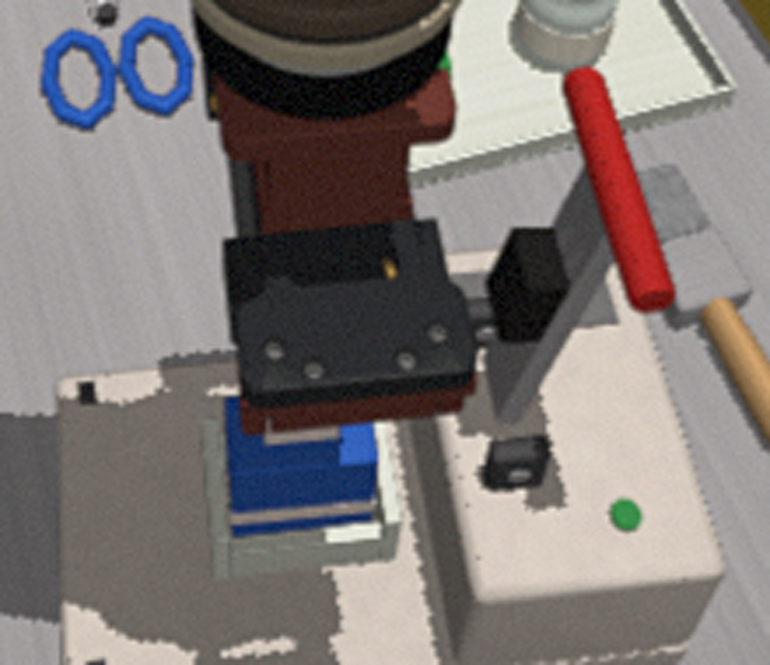

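```bash
python3 -m inch '[[[0,0,40],[0,0,0]],[[0,0,80],[0,0,0]],[[5,-1,115],[0,0,0]],[[30,-6,132],[0,0,0]],[[65,-13,132],[0,0,0]],[[100,-20,132],[0,0,0]],[[132,-27,132],[0,0,0]],[[143,-29,132],[0,0,0]],[[143,-29,132],[0,0,0]],[[143,-29,132],[0,0,0]]]' 0
python3 - <<'E'
from h import *
delta([.5693,-.3189,.427],tool(np.pi-.2))
for n in('side','scene','wrist'): grab(n,'11')
i=cv2.imread('pics/side_11.png');crop(i,300,200,500,430,2.6,'df.png')
i=cv2.imread('pics/scene_11.png');crop(i,130,170,290,330,3.7,'dg.png')
E
```

```text
clock: 12.92
tool_pos: [0.5696, -0.3189, 0.4955]
eef_rot: [0.099, 0.995, 0.001, -0.001]
contact_force: [-0.8, 0.4, -0.4]
finger_gap: 0.0006
shift mm [ -0.3   0.  -68.5] turn [-0.0015 -0.002  -0.0009] from [ 0.5696 -0.3189  0.4955] clock 12.9167
```

View pics/df.png

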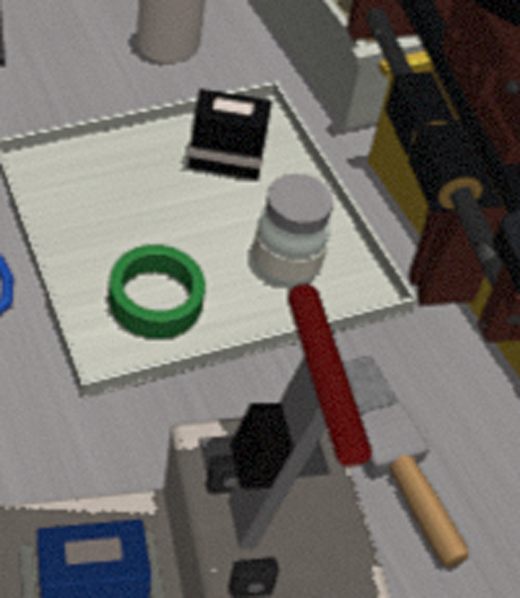

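View pics/dg.png

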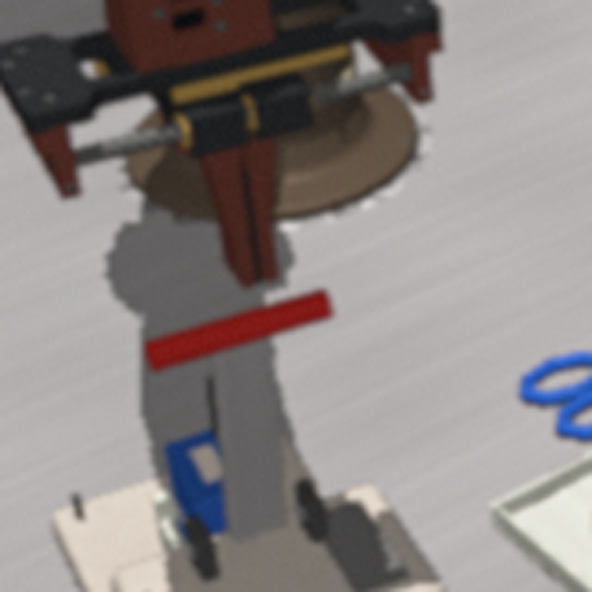

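```bash
python3 -m inch '[[[0,0,-35],[0,0,0]],[[0,0,-68],[0,0,0]],[[-10,2,-68],[0,0,0]],[[-22.5,4.6,-68],[0,0,0]],[[-40,8,-67],[0,0,0]],[[-56,11,-65],[0,0,0]],[[-73.5,15,-65],[0,0,0]],[[-91,18.5,-67],[0,0,0]],[[-107,22,-71],[0,0,0]],[[-122.5,25,-75],[0,0,0]]]'
python3 - <<'E'
from h import *
o=readout.get_obs();print(o['tool_pos'],o['contact_force'])
for n in('side','scene'): grab(n,'12')
i=cv2.imread('pics/side_12.png');crop(i,260,200,480,450,2.4,'dh.png')
i=cv2.imread('pics/scene_12.png');crop(i,110,170,270,330,3.7,'di.png')
E
```

```text
clock: 13.9
tool_pos: [0.446, -0.2938, 0.4235]
eef_rot: [0.1, 0.995, -0.001, 0.003]
contact_force: [4.8, 0.2, -1.1]
finger_gap: 0.0007
[ 0.446  -0.2938  0.4235] [ 4.7519  0.2195 -1.1089]
```

View pics/dh.png

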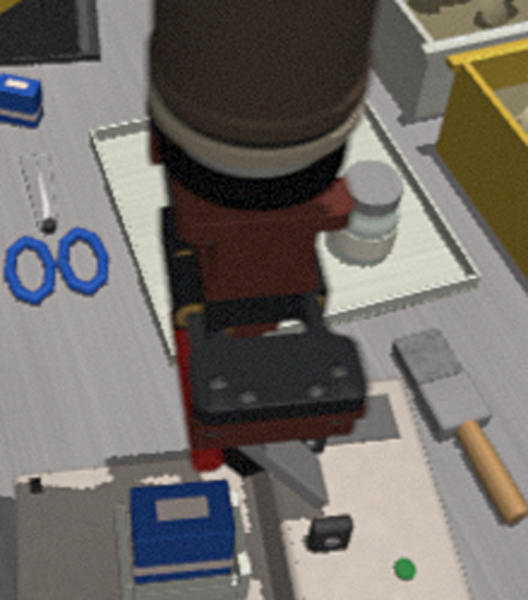

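View pics/di.png

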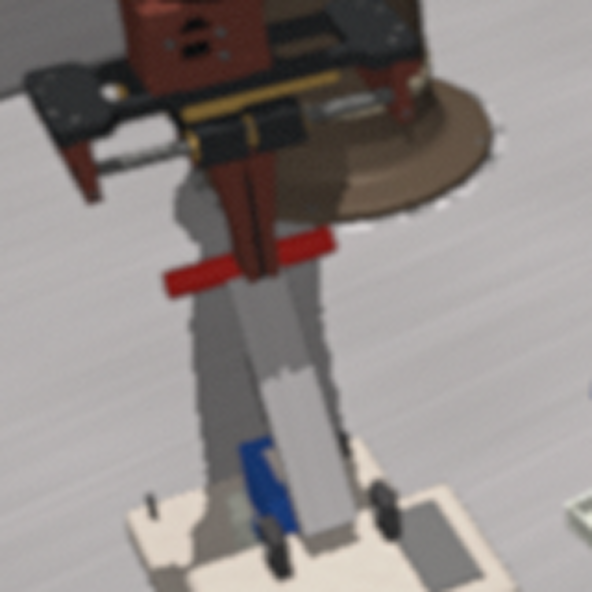

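```bash
python3 -m inch '[[[-13.7,2.8,-4.5],[0,0,0]],[[-24.5,5,-13.5],[0,0,0]],[[-38,7.8,-22],[0,0,0]],[[-49,10,-33],[0,0,0]],[[-59,12,-45.5],[0,0,0]],[[-66.6,13.5,-58.5],[0,0,0]],[[-72.5,14.7,-72],[0,0,0]],[[-76.5,15.5,-86],[0,0,0]],[[-79.5,16,-100],[0,0,0]],[[-79.5,16,-100],[0,0,0]]]'
python3 - <<'E'
from h import *
o=readout.get_obs();print(o['tool_pos'],o['contact_force'])
for n in('side','scene'): grab(n,'13')
i=cv2.imread('pics/side_13.png');crop(i,230,230,450,480,2.4,'dj.png')
i=cv2.imread('pics/scene_13.png');crop(i,110,200,270,360,3.7,'dk.png')
E
```

```text
clock: 14.83
tool_pos: [0.3665, -0.2779, 0.3213]
eef_rot: [0.1, 0.995, 0.0, -0.001]
contact_force: [-0.2, -0.3, 0.5]
finger_gap: 0.0006
[ 0.3665 -0.2779  0.3213] [-0.1911 -0.2747  0.5215]
```

View pics/dj.png

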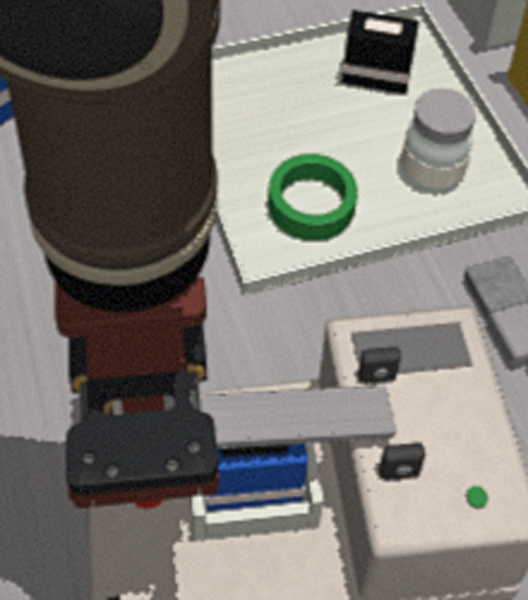

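View pics/dk.png

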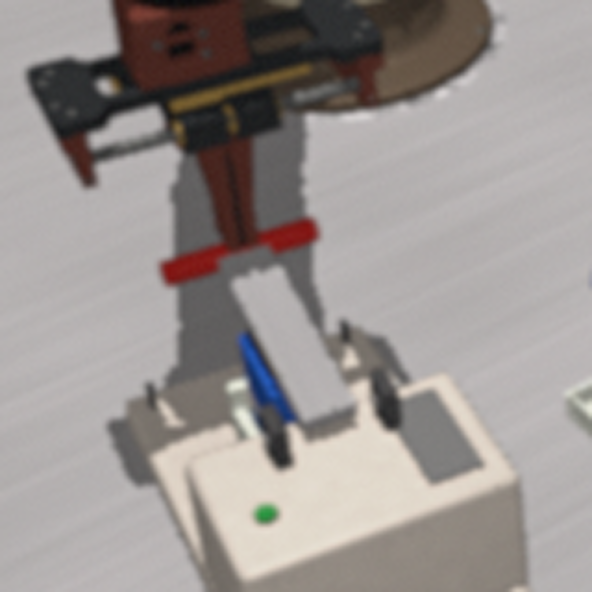

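```bash
python3 -m inch '[[[-1,0,-4],[0,0,0]],[[-1,0,-8],[0,0,0]],[[-2,0.4,-11],[0,0,0]],[[-2,0.4,-14],[0,0,0]],[[-2,0.4,-16],[0,0,0]],[[-2,0.4,-18],[0,0,0]],[[-2,0.4,-19],[0,0,0]],[[-2,0.4,-20],[0,0,0]],[[-2,0.4,-20],[0,0,0]],[[-2,0.4,-20],[0,0,0]]]'
python3 - <<'E'
from h import *
o=readout.get_obs();print(o['tool_pos'],o['contact_force'])
E
```

```text
clock: 15.77
tool_pos: [0.3659, -0.2781, 0.3044]
eef_rot: [0.1, 0.995, -0.001, 0.002]
contact_force: [-0.9, 1.5, 22.8]
finger_gap: 0.0002
[ 0.3659 -0.2781  0.3044] [-0.9446  1.4835 22.8394]
```

```bash
python3 -m inch '[[[0,0,20],[0,0,0]],[[0,0,50],[0,0,0]],[[0,0,85],[0,0,0]],[[0,0,120],[0,0,0]],[[0,35,140],[0,0,0]],[[0,70,150],[0,0,0]],[[0,105,150],[0,0,0]],[[-10,140,150],[0,0,0]],[[-20,175,150],[0,0,0]],[[-30,210,150],[0,0,0]]]'
python3 - <<'E'
from h import *
for n in('side','scene'): grab(n,'14')
i=cv2.imread('pics/side_14.png');crop(i,230,310,450,480,3.4,'dl.png')
i=cv2.imread('pics/scene_14.png');crop(i,110,200,270,390,3.1,'dm.png')
i=cv2.imread('pics/side_14.png');crop(i,180,100,320,220,5.5,'dn.png')
print(readout.get_obs()['joints'])
E
```

```text
clock: 16.6
tool_pos: [0.3341, -0.066, 0.4519]
eef_rot: [0.1, 0.995, -0.0, -0.001]
contact_force: [0.9, 0.7, -0.0]
finger_gap: 0.0003
[ 0.539  -0.1281 -0.4342  2.1089 -0.0586  1.1505  1.5084]
```

View pics/dl.png

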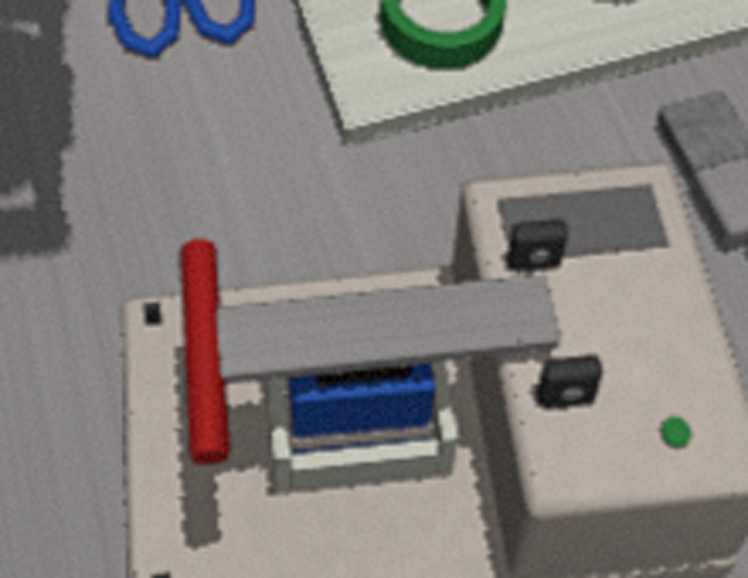

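View pics/dm.png

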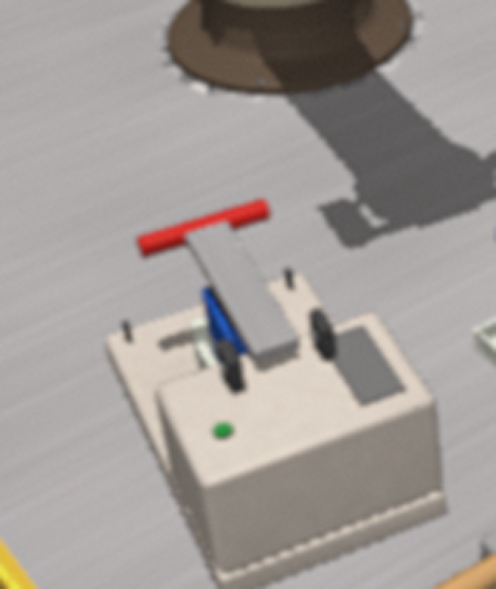

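View pics/dn.png

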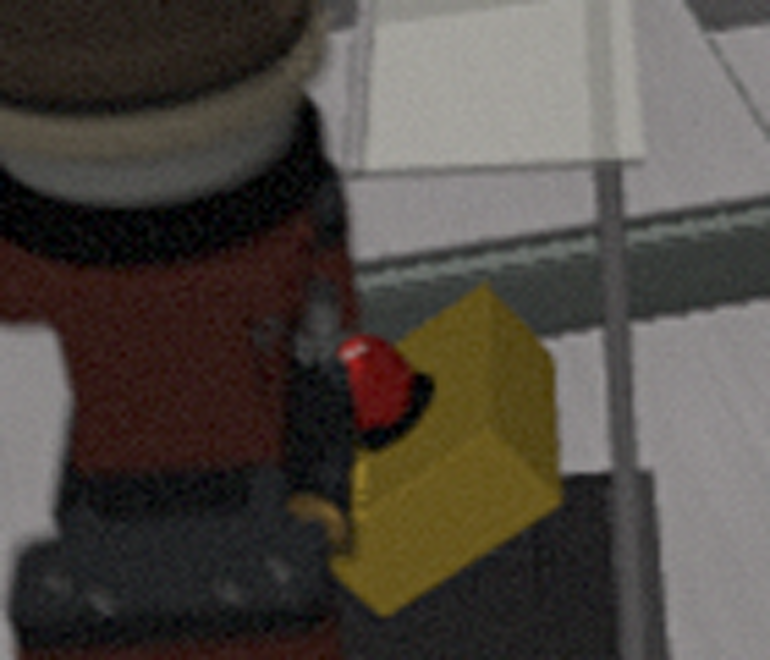

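```bash
cat >> h.py <<'E'
RG=R.from_rotvec(NS*.45).as_matrix()@RS
E
python3 - <<'E'
from h import *
s=dict(np.load('pics/side_14.npz'));c=dict(np.load('pics/scene_14.npz'))
print(tri((s,230+199/3.4,310+248/3.4),(c,110+264/3.1,200+210/3.1)),tri((s,230+210/3.4,310+452/3.4),(c,110+146/3.1,200+246/3.1)))
delta(FS+NS*.28,RG)
E
```

```text
(array([ 0.374 , -0.2362,  0.1151]), [np.float64(0.13835300843564338), np.float64(0.1383530084356587)]) (array([ 0.3568, -0.3187,  0.1141]), [np.float64(1.5710189911926193), np.float64(1.5710189911925911)])
shift mm [ -61.2  413.1 -122.8] turn [-0.2584 -0.559   0.4072] from [ 0.3337 -0.0635  0.4522] clock 16.7
```

```bash
python3 -m inch '[[[5,30,0],[-0.02,-0.04,0.03]],[[10,65,0],[-0.04,-0.08,0.06]],[[12,100,0],[-0.06,-0.13,0.1]],[[10,135,0],[-0.09,-0.18,0.14]],[[5,170,0],[-0.11,-0.24,0.18]],[[0,205,0],[-0.14,-0.3,0.22]],[[-15,240,0],[-0.16,-0.35,0.26]],[[-30,275,0],[-0.19,-0.41,0.3]],[[-45,310,-5],[-0.21,-0.46,0.34]],[[-60,345,-15],[-0.23,-0.51,0.37]]]' 70
python3 - <<'E'
from h import *
delta(FS+NS*.28,RG);print(readout.get_obs()['joints'])
E
```

```text
clock: 17.53
tool_pos: [0.2774, 0.2715, 0.4395]
eef_rot: [-0.085, 0.959, -0.087, 0.256]
contact_force: [-0.1, 0.4, -2.1]
finger_gap: 0.0637
shift mm [  -5.    78.1 -110.1] turn [-0.032  -0.0564  0.0434] from [0.2774 0.2715 0.4395] clock 17.5333
[ 0.4287 -0.1481 -1.3756  2.1239  0.4728  0.8923  0.5163]
```

```bash
python3 -m inch '[[[0,10,-8],[0,0,0]],[[-2,20,-18],[0,0,0]],[[-3,30,-30],[-0.01,-0.01,0.01]],[[-4,40,-45],[-0.01,-0.02,0.01]],[[-5,50,-60],[-0.02,-0.03,0.02]],[[-5,50,-60],[-0.02,-0.03,0.02]],[[-5,50,-60],[-0.02,-0.03,0.02]],[[-5,50,-60],[-0.02,-0.03,0.02]],[[-5,50,-60],[-0.02,-0.03,0.02]],[[-5,50,-60],[-0.02,-0.03,0.02]]]'
python3 - <<'E'
from h import *
delta(FS+NS*.28,RG);print(readout.get_obs()['joints'])
E
```

```text
clock: 18.37
tool_pos: [0.2749, 0.3183, 0.3801]
eef_rot: [-0.093, 0.954, -0.096, 0.269]
contact_force: [-0.2, 0.3, -0.2]
finger_gap: 0.0698
shift mm [ -2.5  31.4 -50.7] turn [-0.0125 -0.0292  0.0308] from [0.2749 0.3183 0.3801] clock 18.3667
[-0.04    0.2918 -1.3122  2.1404  0.9647  1.1759 -0.0919]
```

```bash
python3 -m inch '[[[0,8,-12],[0,0,0]],[[-1,16,-25],[0,-0.01,0.01]],[[-2,24,-38],[-0.01,-0.02,0.02]],[[-2.5,31,-51],[-0.012,-0.029,0.03]],[[-2.5,31,-51],[-0.012,-0.029,0.03]],[[-2.5,31,-51],[-0.012,-0.029,0.03]],[[-2.5,31,-51],[-0.012,-0.029,0.03]],[[-2.5,31,-51],[-0.012,-0.029,0.03]],[[-2.5,31,-51],[-0.012,-0.029,0.03]],[[-2.5,31,-51],[-0.012,-0.029,0.03]]]'
python3 - <<'E'
from h import *
delta(FS+NS*.28,RG);print(readout.get_obs()['joints'])
grab('wrist','15')
E
```

```text
clock: 19.2
tool_pos: [0.2721, 0.3497, 0.3288]
eef_rot: [-0.108, 0.948, -0.099, 0.283]
contact_force: [0.3, -0.1, 0.1]
finger_gap: 0.0702
shift mm [ 0.3 -0.1  0.6] turn [-0.0007 -0.0012 -0.0005] from [0.2721 0.3497 0.3288] clock 19.2
[-0.2598  0.4427 -1.1949  2.1549  1.1222  1.2341 -0.2763]
```

View pics/wrist_15.png

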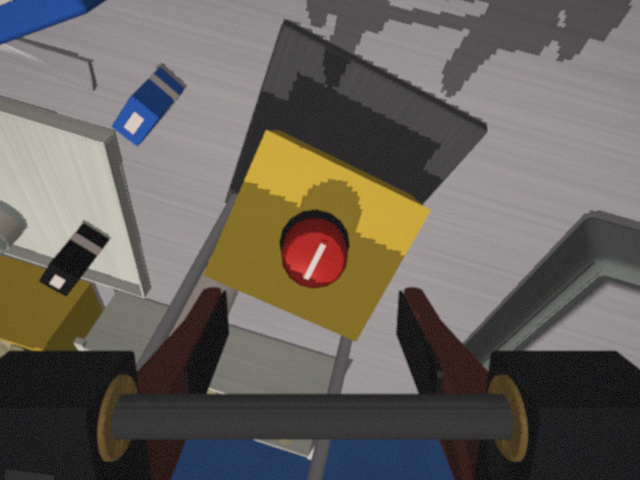

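```bash
python3 -m inch '[[[6.7,-1.5,-9.8],[0,0,0]],[[13.4,-3,-19.7],[0,0,0]],[[20,-4.6,-29.5],[0,0,0]],[[27,-6,-39],[0,0,0]],[[33.5,-7.6,-49],[0,0,0]],[[39,-9,-57],[0,0,0]],[[44,-10,-64],[0,0,0]],[[47,-10.7,-69],[0,0,0]],[[48.9,-11.1,-71.5],[0,0,0]],[[48.9,-11.1,-71.5],[0,0,0]]]' 60
python3 - <<'E'
from h import *
delta(FS+NS*.1925,RG);o=readout.get_obs();print(o['joints'],o['contact_force'])
m,i=grab('side','16');crop(i,180,90,340,220,4.8,'do.png')
m,i=grab('wrist','16');crop(i,190,170,450,420,2.5,'dp.png')
E
```

```text
clock: 20.08
tool_pos: [0.321, 0.3388, 0.2562]
eef_rot: [-0.108, 0.948, -0.099, 0.283]
contact_force: [0.4, -0.3, -0.3]
finger_gap: 0.0599
shift mm [ 0.4 -0.3  1.4] turn [ 0.0002 -0.0028 -0.0011] from [0.321  0.3388 0.2562] clock 20.0833
[-0.2824  0.5903 -1.0653  2.1865  1.3243  1.1811 -0.3732] [ 0.3988 -0.3434 -0.2613]
```

View pics/do.png

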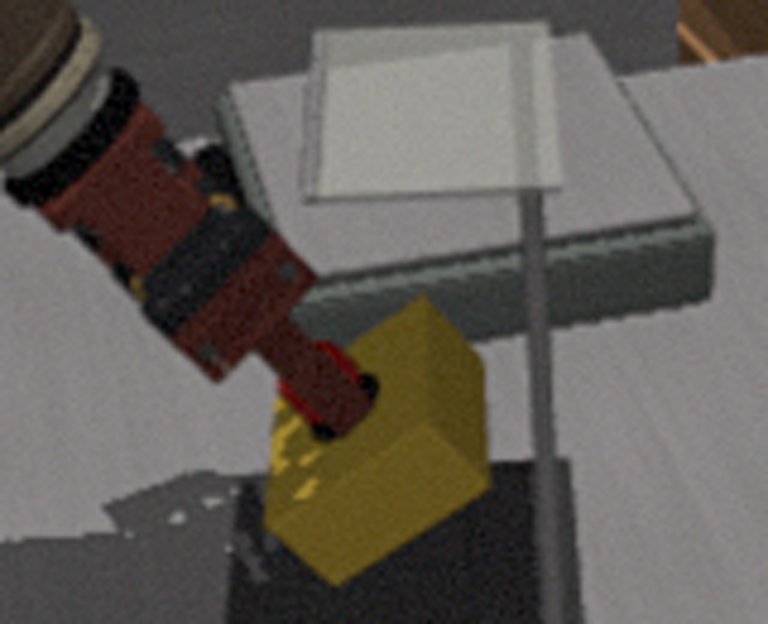

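View pics/dp.png

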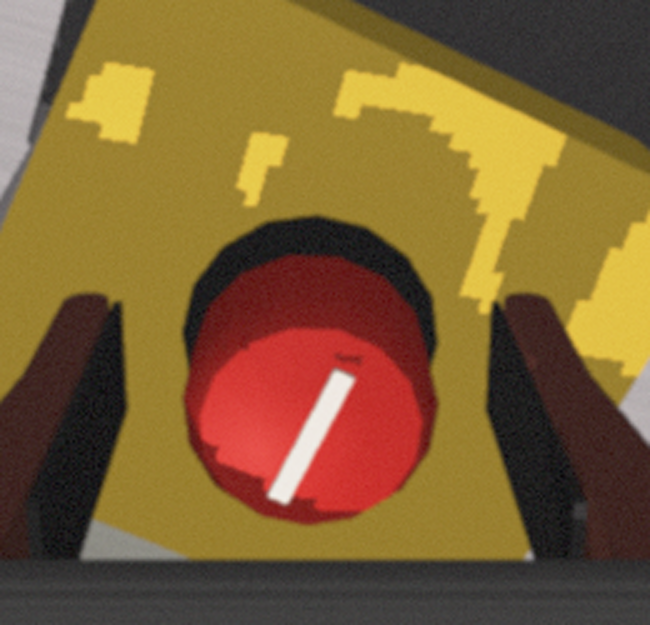

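```bash
python3 -m inch '[[[0,0,0],[0,0,0]],[[0,0,0],[0,0,0]],[[0,0,0],[0,0,0]],[[0,0,0],[0,0,0]],[[0,0,0],[0,0,0]],[[0,0,0],[0,0,0]],[[0,0,0],[0,0,0]],[[0,0,0],[0,0,0]],[[0,0,0],[0,0,0]],[[0,0,0],[0,0,0]]]' 0
python3 - <<'E'
from h import *
o=readout.get_obs();print(o['tool_pos'],o['joints'],o['contact_force'],o['moment'],o['finger_gap'])
print('per 0.088:',np.round(-NS*.88,3))
E
```

```text
clock: 21.02
tool_pos: [0.3206, 0.3393, 0.2568]
eef_rot: [-0.109, 0.948, -0.099, 0.283]
contact_force: [-1.0, 3.4, -0.2]
finger_gap: 0.037
[0.3206 0.3393 0.2568] [-0.2827  0.5894 -1.0662  2.1863  1.3242  1.1808 -0.3731] [-1.0345  3.3641 -0.1738] [0.7416 0.5691 0.3481] 0.03701826703100673
per 0.088: [ 0.492 -0.112 -0.721]
```

```bash
python3 -m inch '[[[0,0,0],[0.05,-0.011,-0.073]],[[0,0,0],[0.1,-0.023,-0.147]],[[0,0,0],[0.15,-0.034,-0.22]],[[0,0,0],[0.2,-0.046,-0.293]],[[0,0,0],[0.25,-0.057,-0.366]],[[0,0,0],[0.3,-0.068,-0.44]],[[0,0,0],[0.35,-0.08,-0.513]],[[0,0,0],[0.4,-0.091,-0.586]],[[0,0,0],[0.45,-0.102,-0.66]],[[0,0,0],[0.492,-0.112,-0.721]]]'
python3 - <<'E'
from h import *
o=readout.get_obs();print(o['tool_pos'],o['joints'],o['contact_force'],o['moment'],o['finger_gap'])
Rm=R.from_quat(o['eef_rot']).as_matrix();print('turn done',R.from_matrix(Rm@RG.T).as_rotvec()@NS)
m,i=grab('wrist','17');crop(i,190,170,450,420,2.5,'dq.png')
E
```

```text
clock: 21.85
tool_pos: [0.3203, 0.339, 0.2568]
eef_rot: [0.307, 0.903, 0.032, 0.298]
contact_force: [-4.9, 2.4, 4.3]
finger_gap: 0.0372
[0.3203 0.339  0.2568] [-0.3164  0.5608 -1.0156  2.1892  1.3082  1.1436 -1.252 ] [-4.9212  2.3707  4.3443] [0.2652 0.8919 0.0685] 0.03721354134830522
turn done -0.8827693397933795
```

View pics/dq.png

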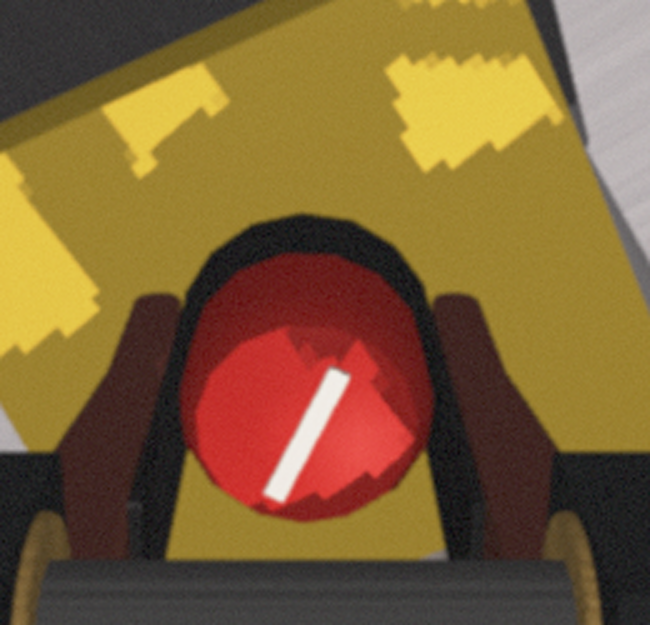

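```bash
python3 -m inch '[[[0,0,0],[0,0,0]],[[0,0,0],[0,0,0]],[[0,0,0],[0,0,0]],[[0,0,0],[0,0,0]],[[0,0,0],[0,0,0]],[[0,0,0],[0,0,0]],[[-4,1,6],[0,0,0]],[[-14,3,20],[0,0,0]],[[-25,6,37],[0,0,0]],[[-40,9,58],[0,0,0]]]' 60
python3 -m inch '[[[-6,1,8],[0,0,0]],[[-12,3,17],[0,0,0]],[[-17,4,25],[0,0,0]],[[-22,5,33],[0,0,0]],[[-22,5,33],[0,0,0]],[[-22,5,33],[0,0,0]],[[-22,5,33],[0,0,0]],[[-22,5,33],[0,0,0]],[[-22,5,33],[0,0,0]],[[-22,5,33],[0,0,0]]]'
python3 - <<'E'
from h import *
o=readout.get_obs();print(o['joints'],o['contact_force'],o['qd'])
m,i=grab('side','18');crop(i,180,90,340,220,4.8,'dr.png')
m,i=grab('side','19');grab('wrist','19');grab('scene','19');crop(i,230,310,450,480,3.4,'ds.png')
E
```

```text
clock: 22.73
tool_pos: [0.2803, 0.3477, 0.3149]
eef_rot: [0.306, 0.904, 0.031, 0.298]
contact_force: [-0.1, 0.2, 0.4]
finger_gap: 0.0599
clock: 23.57
tool_pos: [0.2589, 0.3528, 0.3472]
eef_rot: [0.306, 0.904, 0.031, 0.298]
contact_force: [-0.7, 0.2, -0.7]
finger_gap: 0.0602
[-0.2896  0.3732 -1.1686  2.1424  1.0491  1.2139 -1.1104] [-0.6532  0.1854 -0.6653] [ 0.0003 -0.0014 -0.0032 -0.0036 -0.0005  0.0004 -0.0005]
```

View pics/dr.png

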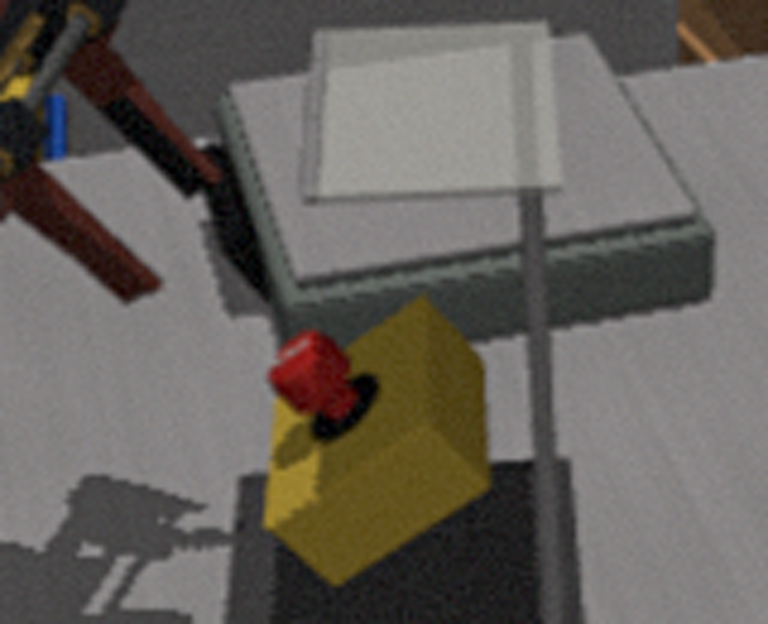

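View pics/side_19.png

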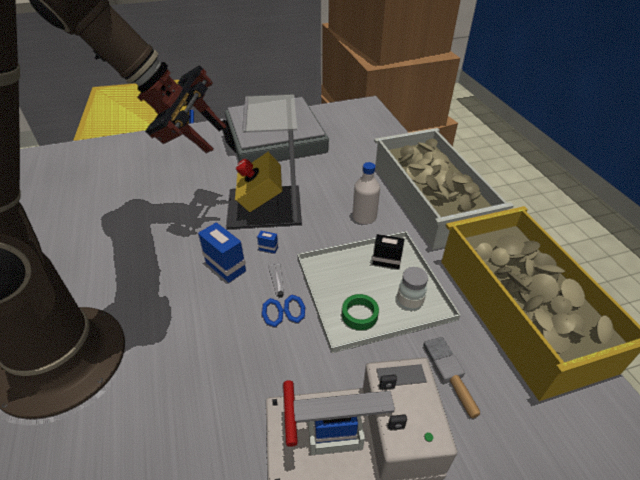

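View pics/wrist_19.png

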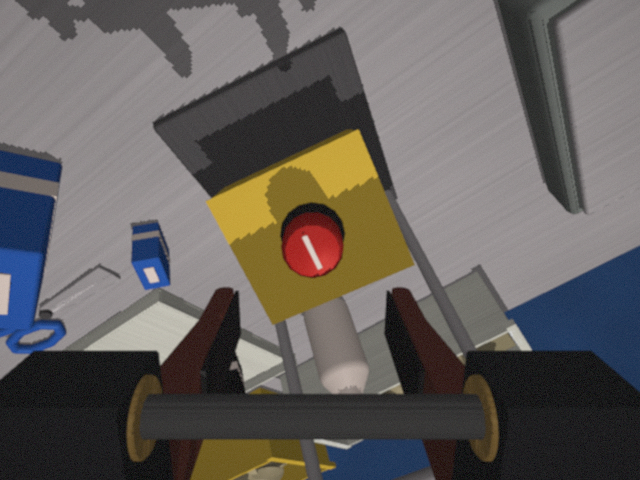

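Mushroom is up again with its mark turned back (side 242,165), the clamp is level, the cartridge is in the cradle (337,430), and the bystanders haven't moved. The arm is at rest and clear of everything, so I'm handing in.

```bash
python3 - <<'E'
from h import *
print(r.hand_in())
E
```

```text
the job is handed in; nothing more can be done
None
```

The whole job is done and handed in after about 24 s of the 72 s allowed. The system gives no verdict, so what follows rests on my own checks.

**What I did**
- **Stop:** I pressed it to its bottom at about 26 N, and the pictures show it latched with the fingers off it.
- **Cartridge:** I took the middle-sized blue cartridge from the tray and stood it in the cradle, which it entered without any side force.
- **Clamp:** I pushed the bar fully shut, ending at about 23 N.
- **Release:** I gripped the mushroom head, turned it 0.88 rad clockwise, let go and backed off.

**Last checks**
- **Clamp:** measured from two cameras, the bar sits about 115 mm above the table, where it should be when shut.
- **Cartridge:** it stands upright under the clamp. I judged that by eye and did not measure its final height separately.
- **Head:** its white mark turned with the gripper with no slip. In the last pictures the head stands fully up and has turned back.
- **Surroundings:** the black cartridge and the other things look unmoved, and the arm was still and touching nothing.

**What disagreed**
- **Stop position:** the side camera and the wrist camera differed by about 8 mm sideways. I went by the wrist view, a close-up showed it lined up, and the contact height was 1.5 mm off my estimate.
- **Cradle position:** the same two cameras differed by about 4 mm. I corrected it in a close wrist view before lowering the cartridge.
- **Arm joint 3:** it came within about 0.1 rad of its limit on the way back to the stop, then moved away again.

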